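Sort the wash-day leftovers on the laundry ledge

TASK

Clear up the laundry ledge after the wash: lay both clothes pegs flat in the open clear box, set the two pocket finds (the key fob and the memory stick) down in the ceramic dish without dropping them in, and move the rinsed lint filter from the yellow tub to the draining bay, foot in the bay's tray, pull tab up, leaning back against the bay's rear wall. Things may go in any order; leave the tub and the bottle standing where they are.

Things in the scene. Friction and masses are not known exactly. Their poses are not given: they have to be found in the camera images.
- peg_a: first sprung wooden clothes peg, closed, lying on its side: 82 mm long (its x), 12 mm high; the jaw half (+x) is two straight prongs side by side, 14.5 mm across; the handle legs (-x half) spread to 21 mm at their ends; steel spring in the middle. Origin: centre of the underside; z up. Grip it across y, best 8 to 12 mm towards the jaws from the origin. 14 g.
- peg_b: second, identical sprung wooden clothes peg, closed, lying on its side: 82 mm long (its x), 12 mm high; the jaw half (+x) is two straight prongs side by side, 14.5 mm across; the handle legs (-x half) spread to 21 mm at their ends; steel spring in the middle. Origin: centre of the underside; z up. Grip it across y, best 8 to 12 mm towards the jaws from the origin. 14 g.
- key_fob: black car-key fob, a flat rounded block 58 mm (x) by 34 mm (y) by 14 mm high with three grey buttons on top and a thin wire key ring on the -x end (look only). Origin: centre of the block's underside; z up. Grip it across y. About 45 g.
- stick: memory stick lying flat: dark plastic body 44 by 19 mm, 10 mm high, with a narrower steel plug (12 mm wide) on the +x end, 57 mm long in all. Origin: centre of the underside, over the whole length; z up; the body runs from x = -29 to +15 mm. Grip the body across y, about 6 mm towards -x from the origin. 18 g.
- lint_filter: lint filter: white frame with mesh, 120 mm wide (y), 125 tall (z), 10 thick (x); mid top edge a pull tab 44 wide, 30 tall, 12 thick (155 mm tall in all). It starts standing before the tub, leaning 0.33 rad back on the lid's front edge, the top third free. Origin: centre of the bottom edge; z up along it to the tab, x its normal, towards the tub. Pinch the tab's thickness from above. 80-150 g.
- dish: round shallow white ceramic dish, fixed, 176 mm across the rim, 26 mm high, flat inner floor 6 mm above the ledge and about 130 mm across. Origin: centre of the underside.
- peg_box: clear acrylic box, fixed, 120 mm (x) by 140 mm (y) outside, 42 mm high, walls and floor 4 mm thick; its clear hinged lid, 120 mm long, stands open at the +x side, upright or just past it (92 to 100 degrees from closed); it swings back a little if pushed. Origin: centre of the underside; at yaw 0 its -x side, the one without the lid, faces the robot.
- bay: grey moulded draining bay, fixed: tray 90 mm (x) by 170 (y), floor 4 mm thick with dark slots; lips 14 mm high at -x and both y ends (inner faces at x = -41, y = +-81 mm); rear wall 92 mm high over the ledge along +x (front face at x = +39 mm, 6 thick). Origin: centre of the underside; z up.
- tub: closed yellow detergent tub with a white lid, 106 mm (x) by 166 mm (y) over the lid, 92 mm high, loose, about 1.3 kg. Origin: centre of the underside; the filter leans on its -x side at the start. To be left where it stands.
- bottle: round white capped bottle, radius 32 mm, 155 mm high, loose, standing upright at the far side of the ledge. Origin: centre of the underside. To be left where it stands.
Mind the look-alikes: they are no part of the job. What is shaped like the bay but red is not meant.

How it is judged:
At the end, for the whole second after the job is handed in: Pegs in the box (within 45 mm in x, 60 mm in y of its centre, flat within 0.27 rad); fob and stick in the dish (within 50 mm of its centre, under 26 mm high); filter's foot in the bay (28 mm sideways), on its wall, tab up, tilted 0.10 to 0.72 rad, square within 0.15 rad; all released, at rest (x of peg_a in the frame of peg_box between -0.045 and 0.045 m and y of peg_a in the frame of peg_box between -0.06 and 0.06 m and z of peg_a in the frame of peg_box between 0 and 0.024 m and angle between peg_a's own x axis and vertical between 1.3 and 1.84 rad and x of peg_b in the frame of peg_box between -0.045 and 0.045 m and y of peg_b in the frame of peg_box between -0.06 and 0.06 m and z of peg_b in the frame of peg_box between 0 and 0.024 m and angle between peg_b's own x axis and vertical between 1.3 and 1.84 rad and horizontal distance between each of key_fob, stick and dish below 0.05 m and z of key_fob in the frame of dish between 0 and 0.026 m and z of stick in the frame of dish between 0 and 0.026 m and x of lint_filter in the frame of bay between -0.042 and 0.036 m and y of lint_filter in the frame of bay between -0.028 and 0.028 m and z of lint_filter in the frame of bay between 0 and 0.014 m and angle between lint_filter's own z axis and vertical between 0.1 and 0.72 rad and angle between the y axis of lint_filter and the y axis of bay, either way round below 0.15 rad and contact force between lint_filter and bay above 0.1 N and linear speed of each of peg_a, peg_b, key_fob, stick, lint_filter below 0.02 m/s); the robot touches nothing.
It fails at once if the tub is shifted by more than 30 mm or tipped (distance of tub from where it was at the start of the episode above 0.03 m or angle between tub's own z axis and vertical above 0.25 rad).
It fails at once if the bottle is shifted by more than 30 mm or knocked over (distance of bottle from where it was at the start of the episode above 0.03 m or angle between bottle's own z axis and vertical above 0.3 rad).
It fails at once if the fob or the stick is dropped into the ceramic dish (faster than 0.9 m/s there, a fall of over 40 mm) ((horizontal distance between key_fob and dish below 0.085 m and z of key_fob in the frame of dish below 0.05 m and linear speed of key_fob above 0.9 m/s) or (horizontal distance between stick and dish below 0.085 m and z of stick in the frame of dish below 0.05 m and linear speed of stick above 0.9 m/s)).
It also fails if it takes over 152 s, if anything falls off the work surface, if the arm or the gripper's body presses on something with over 40 N, if the wrist force passes 120 N, or if a joint passes its speed limit or range.

ROBOT

A 7-joint arm with a two-finger parallel gripper is mounted at the origin on the work surface. World frame = base frame: x ahead of the robot, y to its left, z up, the work surface at z = 0. Lengths are in m, angles in rad, forces in N, time in s.
With the tool pointing down it reaches from about 0.425 to 1.025 m from the base axis. Payload 9.4 kg.
Tool frame: the origin (TCP) lies at the very end of the fingers, on their centre line; the grasp point (between the pads) lies 19 mm behind it; z points along the fingers, x is the direction in which the jaws open and shut, and the axes are right-handed (so a half turn about z gives the same grasp; the last joint's range is limited). The gripper opens to 93 mm and grips with 3 to 60 N. Pads are 15 mm wide; open, the fingers measure 128 mm over their backs; the gripper's body (75 mm by 188 mm) begins 65 mm behind the grasp point.
Start: joints at [-1.376, 0.599, -0.003, 1.599, 0.002, 0.943, -0.08], TCP at [0.195, 0.698, 0.219] pointing down, gripper open.
Joint ranges: [-2.57, 2.57], [-0.35, 1.97], [-1.29, 1.29], [0.11, 2.56], [-1.05, 4.19], [0.11, 1.86], [-2.63, 2.63]. Speed limits (rad/s): [2.22, 2.22, 3.01, 3.01, 3.14, 3.14, 3.14].

INTERFACE

Orientations are given as a unit quaternion [x, y, z, w].
In Python, from rig import readout, eyes, workorder, nets gives the robot as it stands. The module is installed in compiled form; this text tells all that it offers.
- The arm moves only by the shell command python3 -m creep 'ROWS' [FORCE]. ROWS is text: rows parted by semicolons, each of 7 numbers parted by spaces: the closure, from -1 (fully open) to 1 (shut), then the shift along the tool's x, y, z scaled (see below), then the turn, a rotation vector about the tool's x, y, z scaled (see below). A call has 1 to 12 rows; each row is the pose to reach, as a shift and turn from the pose commanded when the call began, along the tool's axes at that moment; what a row does not reach only later rows make up. The controller multiplies each number of a shift by 500 mm and each number of a turn by 1.5 rad. A row lasts 1/10 s, in which the tool goes at most 50 mm and 8.59 degrees, less where a joint would pass 70% of its speed; a pose out of reach is approached as far as the arm can. A call with a number of a shift or a turn outside -1 to 1 is refused whole. A call with a gripper value outside its range is refused whole. The fingers move at their own pace and stop on an object; FORCE is the grip in N (left out, the last holds). Time passes only in rows, so rows that repeat a pose let the fingers close. It gives the time, the measured TCP pose, the force and the opening at its end, in the units of the state.
- readout.observe(): the state, without advancing time (a new reading comes with each control period).
- eyes.read_camera(name): name is "scene" or "top" or "wrist"; returns the picture (384x512x3 uint8, red, green, blue); there is no depth.
- eyes.calibration(name): a dict with "vertical_fov" (degrees; the focal length in pixels is half the picture's height over the tangent of half this angle, whatever the lens; pixels are square), "cx", "cy" (the principal point, pixels), "R" (3x3) and "t" (3): a world point X has camera coordinates R X + t; the wrist camera has in their place "hand_eye" (4x4, takes a point from camera to tool coordinates, whose origin is the TCP and whose axes are the tool frame's). Camera axes: x right, y down, z forward; pixel columns grow to the right and rows downward; lengths in m; the calibration is good to about 2 mm. A picture is of the moment at which its call begins: read the wrist's pose just before it. calibration takes no time and is no camera call.
- workorder.sign_off(): hands the job in, once; it reports no verdict.
Trained networks look in the newest picture that a camera, given by its name, has taken for a name from the list of things; names that differ only in an ending like _2 or _b are one class to them, and where a whole thing is asked for, a point or a joint stands for the part that bears it (a point fixed in the world has none). Each returns a list of dicts, best first, with "confidence" (0 to 1); they miss things now and then, are a little off and sometimes report something else, mostly with a low value. They report only what shows in the picture. A call takes as long as a camera call. They do not tell look-alikes from the thing itself.
- nets.search_frame(thing, camera): "bbox" ([left, top, width, height] in pixels, round what is visible of it).
The state is a dict: "time": time; "qpos": joint angles; "dq": joint speeds; "joint_efforts": joint torques, N m; "tool_pos": TCP position; "eef_rot": TCP orientation; "contact_force": force on the tool from outside, world axes, zero at the start; "ft_torque": the same for the moment, N m; "gripper_width": opening from 0.0 (shut) to 1.0 (fully open).
Only numpy, scipy, OpenCV 4.12 (cv2) and the standard library are available. Lean on these libraries where they do the work, as an engineer would, in place of code of your own. Each camera call takes 0.05 s, during which the arm holds its last target.

## Working session

There is one attempt and no reset: what is moved stays moved. The work goes in short steps, Python scripts to look and compute and a shell command to move; the robot and the scene stay as the last step left them, time stands still between calls to the robot, and variables do not carry over. Pictures are saved under pics/ and viewed, and the job is handed in when it is done.

```bash
mkdir -p pics; ls; python3 - <<'E'
from rig import readout, eyes
import cv2
s=readout.observe(); print({k:s[k] for k in ('time','tool_pos','eef_rot','gripper_width','contact_force')})
for n in ("scene","top","wrist"):
    im=eyes.read_camera(n); cv2.imwrite(f'pics/{n}0.png',cv2.cvtColor(im,cv2.COLOR_RGB2BGR)); 
    c=eyes.calibration(n); print(n,c)
E
```

```text
pics
{'time': 0.0, 'tool_pos': array([0.19454417, 0.69792658, 0.2177621 ]), 'eef_rot': array([ 7.96369748e-01,  6.04809593e-01, -5.54914086e-04,  5.21147136e-04]), 'gripper_width': 0.9967843185652768, 'contact_force': array([-1.29333825, -0.33863658, -0.30784854])}
scene {'vertical_fov': 54.43833648690003, 'cx': 255.7895164900444, 'cy': 194.4563714775145, 'R': array([[-0.26163302,  0.96515024, -0.00575967],
       [ 0.7928699 ,  0.21152072, -0.57150355],
       [-0.5503685 , -0.15409087, -0.82057938]]), 't': array([ 0.12844132, -0.35845154,  1.4024983 ])}
top {'vertical_fov': 57.23644791429324, 'cx': 254.46679972134987, 'cy': 192.55205119511803, 'R': array([[-0.02115576, -0.99977189, -0.002933  ],
       [-0.99722781,  0.02131108, -0.07129191],
       [ 0.07133815,  0.00141664, -0.99745118]]), 't': array([0.01272503, 0.47660724, 1.17227385])}
wrist {'vertical_fov': 59.168369329049234, 'cx': 258.2429996826937, 'cy': 193.11248768144517, 'hand_eye': array([[ 9.99998189e-01, -4.38367383e-04, -1.85213361e-03,
        -1.07804751e-04],
       [ 8.78199469e-04,  9.69607071e-01,  2.44665807e-01,
        -6.70437164e-02],
       [ 1.68858834e-03, -2.44666990e-01,  9.69605699e-01,
        -1.65809151e-01],
       [ 0.00000000e+00,  0.00000000e+00,  0.00000000e+00,
         1.00000000e+00]])}
```

View pics/scene0.png

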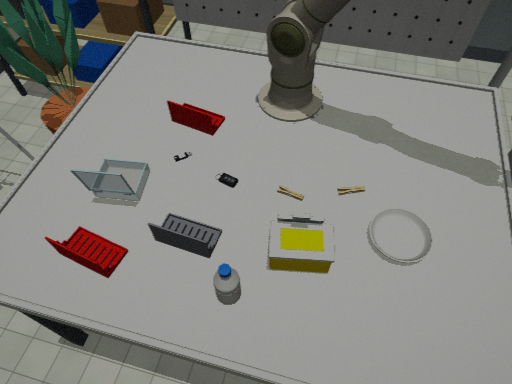

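View pics/top0.png

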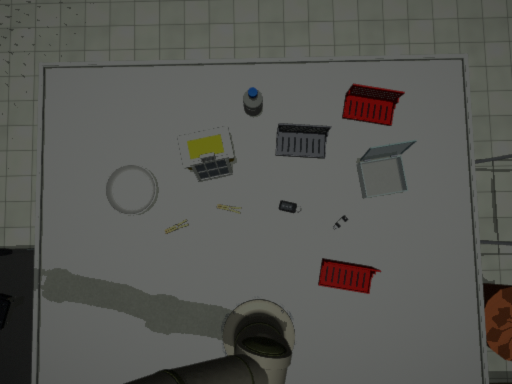

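View pics/wrist0.png

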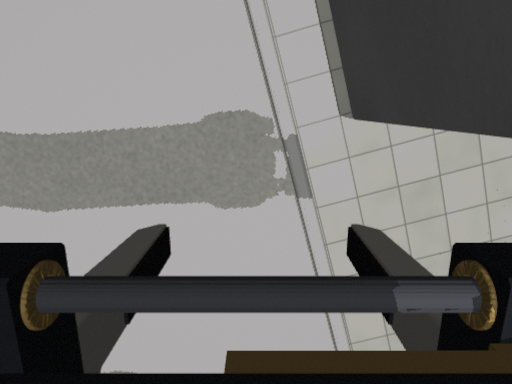

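```bash
cat > h.py <<'E'
import numpy as np, cv2
from scipy.spatial.transform import Rotation as Ro
from rig import readout, eyes, nets
def f(c): return 192/np.tan(np.radians(c['vertical_fov'])/2)
def pose(name,st=None):
    c=eyes.calibration(name)
    if name!='wrist': R=np.array(c['R']);t=np.array(c['t']); return c,R.T,-R.T@t
    Rt=Ro.from_quat(st['eef_rot']).as_matrix(); H=c['hand_eye']
    return c,Rt@H[:3,:3],Rt@H[:3,3]+st['tool_pos']
def px2w(name,uv,z,st=None):
    c,R,o=pose(name,st)
    d=R@np.array([(uv[0]-c['cx'])/f(c),(uv[1]-c['cy'])/f(c),1]); return o+d*(z-o[2])/d[2]
def w2px(name,X,st=None):
    c,R,o=pose(name,st); p=R.T@(np.array(X)-o); return np.array([c['cx'],c['cy']])+f(c)*p[:2]/p[2]
def snap(name,tag):
    st=readout.observe(); im=eyes.read_camera(name); cv2.imwrite(f'pics/{tag}.png',cv2.cvtColor(im,cv2.COLOR_RGB2BGR)); return st,im
def goal(pos,yaw,tilt=0,st=None):
    """print shift/turn in move units from current pose to TCP pos with jaw axis x at world yaw, tool down"""
    st=st or readout.observe(); R0=Ro.from_quat(st['eef_rot'])
    best=None
    for k in (0,np.pi):
        a=yaw+k; x=np.array([np.cos(a),np.sin(a),0]); z=np.array([0,0,-1.]); 
        Rg=Ro.from_matrix(np.c_[x,np.cross(z,x),z])
        r=(R0.inv()*Rg).as_rotvec()
        if best is None or np.linalg.norm(r)<np.linalg.norm(best): best=r
    d=R0.inv().apply(np.array(pos)-st['tool_pos'])
    print('shift',np.round(d/.5,3),'turn',np.round(best/1.5,3),'| t',round(st['time'],2),'dist',round(np.linalg.norm(d),3),'deg',round(np.degrees(np.linalg.norm(best)),1),'q7',st['qpos'][6])
E
python3 - <<'E'
from h import *
for n in ('top','scene'):
    st,im=snap(n,n+'1')
    for th in ('peg_a','key_fob','stick','lint_filter','dish','peg_box','bay','tub','bottle'):
        for r in nets.search_frame(th,n)[:3]:
            b=r['bbox']; u=(b[0]+b[2]/2,b[1]+b[3]/2)
            if r['confidence']>.2: print(n,th,round(r['confidence'],2),np.round(b),np.round(px2w(n,u,.006)[:2],3))
im=cv2.imread('pics/top1.png'); cv2.imwrite('pics/topz.png',cv2.resize(im[75:315,95:415],None,fx=2.5,fy=2.5,interpolation=cv2.INTER_CUBIC))
im=cv2.imread('pics/scene1.png'); cv2.imwrite('pics/scenez.png',cv2.resize(im[90:310,40:440],None,fx=2,fy=2,interpolation=cv2.INTER_CUBIC))
E
```

```text
top peg_a 0.41 [219. 200.  16.   9.] [0.439 0.097]
top key_fob 0.6 [280. 200.  16.  14.] [ 0.428 -0.11 ]
top key_fob 0.5 [217. 203.  22.   7.] [0.432 0.093]
top stick 0.52 [335. 219.  13.   9.] [ 0.366 -0.289]
top lint_filter 0.92 [190. 155.  41.  26.] [0.565 0.15 ]
top dish 0.56 [103. 166.  50.  50.] [0.492 0.433]
top peg_box 0.95 [359. 140.  58.  58.] [ 0.549 -0.456]
top bay 0.87 [320. 258.  58.  40.] [ 0.183 -0.307]
top bay 0.74 [341.  81.  64.  50.] [ 0.772 -0.413]
top bay 0.66 [165. 225.  19.   7.] [0.36  0.276]
top tub 0.94 [177. 126.  58.  44.] [0.635 0.168]
top bottle 0.51 [357. 139.  58.  56.] [ 0.554 -0.45 ]
scene peg_a 0.68 [334. 187.  30.   8.] [0.373 0.265]
scene key_fob 0.61 [216. 172.  19.  15.] [ 0.428 -0.116]
scene lint_filter 0.65 [275. 212.  50.  14.] [0.511 0.141]
scene dish 0.92 [371. 209.  60.  56.] [0.494 0.429]
scene peg_box 0.83 [ 72. 159.  79.  44.] [ 0.526 -0.464]
scene bay 0.86 [146. 215.  76.  42.] [ 0.649 -0.169]
scene bay 0.56 [ 44. 227.  82.  54.] [ 0.775 -0.412]
scene tub 0.96 [265. 223.  68.  51.] [0.607 0.156]
scene bottle 0.96 [216. 262.  27.  43.] [ 0.753 -0.002]
```

View pics/topz.png

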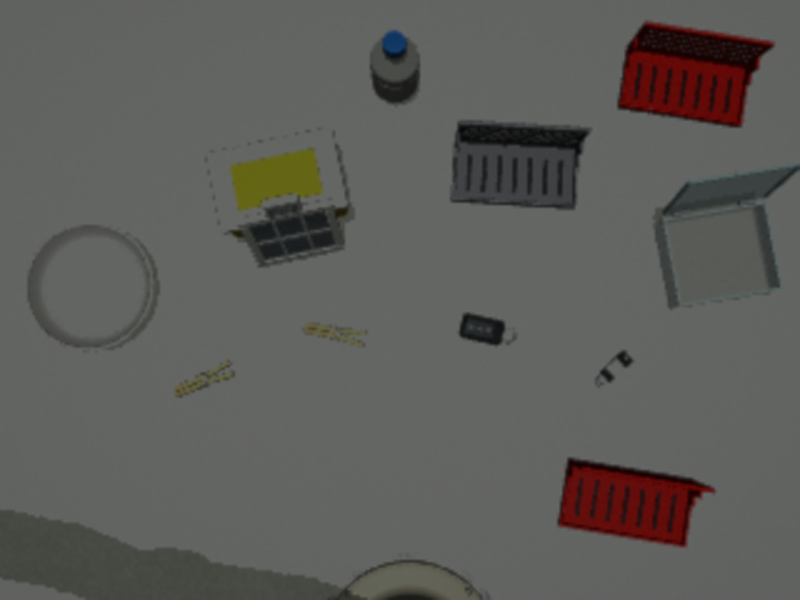

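View pics/scenez.png

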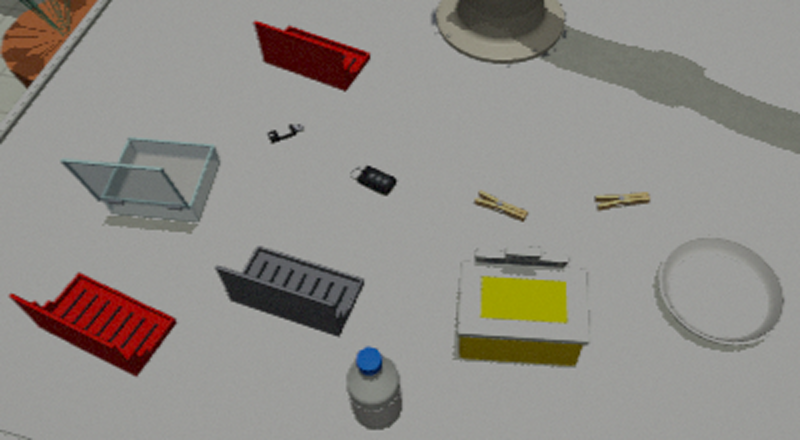

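```bash
python3 - <<'E'
from h import *
goal((.38,.19,.22),np.radians(10))
E
```

```text
shift [-0.88   0.63  -0.003] turn [ 0.   -0.    0.75] | t 1.15 dist 0.541 deg 64.4 q7 -0.07977693802153143
```

```bash
python3 -m creep '-1 -.86 .65 0 0 0 .72;-1 -.86 .65 0 0 0 .72;-1 -.86 .65 0 0 0 .72;-1 -.86 .65 0 0 0 .72;-1 -.86 .65 0 0 0 .72;-1 -.86 .65 0 0 0 .72;-1 -.86 .65 0 0 0 .72;-1 -.86 .65 0 0 0 .72;-1 -.86 .65 0 0 0 .72;-1 -.86 .65 0 0 0 .72;-1 -.86 .65 0 0 0 .72;-1 -.86 .65 0 0 0 .72' 25; python3 - <<'E'
from h import *
st,im=snap('wrist','w1')
print(st['tool_pos'],Ro.from_quat(st['eef_rot']).as_euler('xyz'))
for th in ('peg_a','lint_filter','key_fob'):
    for r in nets.search_frame(th,'wrist'): 
        b=r['bbox']; u=(b[0]+b[2]/2,b[1]+b[3]/2); print(th,round(r['confidence'],2),np.round(b),px2w('wrist',u,.006,st))
E
```

```text
time: 2.35
tool_pos: [0.3937, 0.1923, 0.2192]
eef_rot: [0.994, 0.106, 0.0, 0.0]
contact_force: [1.1, 0.3, 0.8]
gripper_width: 1.001
[0.3937236  0.19226241 0.21916469] [ 3.14099115e+00 -8.96169440e-04  2.11626575e-01]
peg_a 0.77 [246. 221.  40.  55.] [0.42397443 0.09856222 0.006     ]
peg_a 0.76 [236.  53.  28.  81.] [0.36788857 0.27003741 0.006     ]
lint_filter 0.55 [361. 187. 103.  88.] [0.58974794 0.15642142 0.006     ]
```

View pics/w1.png

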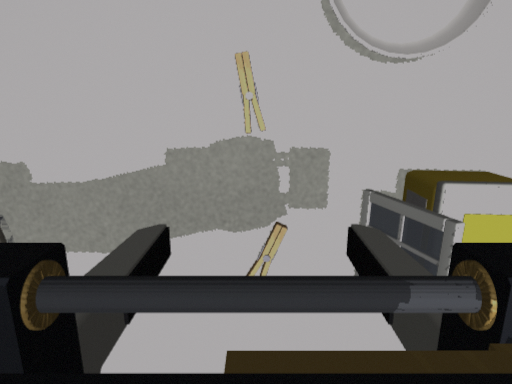

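```bash
python3 - <<'E'
from h import *
im=cv2.imread('pics/w1.png'); 
a=cv2.resize(im[40:145,210:300],None,fx=5,fy=5,interpolation=cv2.INTER_CUBIC);b=cv2.resize(im[215:278,230:310],None,fx=5,fy=5,interpolation=cv2.INTER_CUBIC)
c=np.zeros((530,860,3),np.uint8);c[:a.shape[0],:450]=a;c[:b.shape[0],455:855]=b;cv2.imwrite('pics/w1z.png',c[:,:800])
st=readout.observe()
for n,u in dict(jaw=(243,54),spr=(250,96),h1=(248,131),h2=(262,129),jaw2=(281,227),spr2=(266,260)).items(): print(n,np.round(px2w('wrist',u,.01,st),4))
E
```

```text
jaw [0.3505 0.3124 0.01  ]
spr [0.3664 0.2731 0.01  ]
h1 [0.3721 0.2367 0.01  ]
h2 [0.3865 0.2421 0.01  ]
jaw2 [0.4331 0.1367 0.01  ]
spr2 [0.4254 0.0919 0.01  ]
```

View pics/w1z.png

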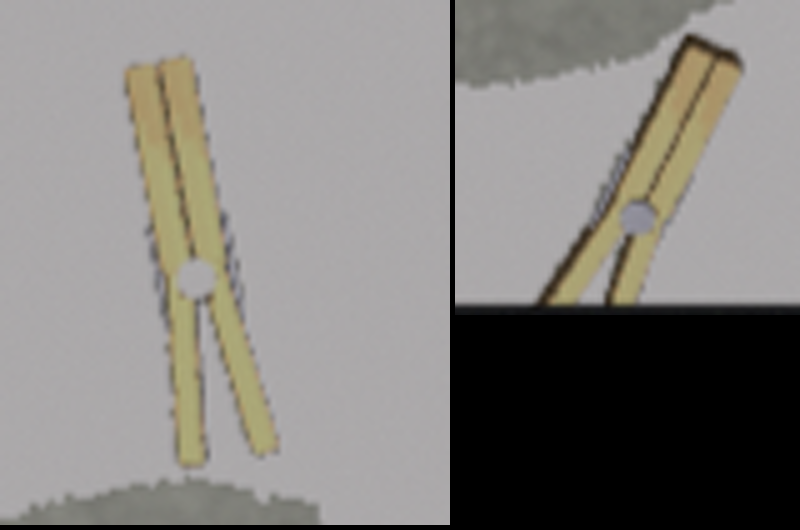

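```bash
python3 - <<'E'
from h import *
st=readout.observe()
def peg(j,s):
    J=px2w('wrist',j,.012,st)[:2];S=px2w('wrist',s,.012,st)[:2];d=(J-S);L=np.linalg.norm(d);d/=L;a=np.arctan2(d[1],d[0]);print(J,S,L,np.degrees(a));return S+.010*d,a
for j,s in (((242,52.6),(249.2,95.6)),((282,225),(266.6,258.6))):
    g,a=peg(j,s); print('grip',g); goal((*g,.10),a-np.pi/2); goal((*g,.004),a-np.pi/2)
E
```

```text
[0.34934478 0.31318753] [0.36554753 0.27325468] 0.043094796364968914 112.08484877709422
grip [0.36178773 0.28252096]
shift [-0.022 -0.178  0.237] turn [-0.   -0.   -0.11] | t 2.55 dist 0.149 deg 9.5 q7 -0.19664928360195458
shift [-0.022 -0.178  0.429] turn [-0.   -0.   -0.11] | t 2.55 dist 0.233 deg 9.5 q7 -0.19664928360195458
[0.43340487 0.14001169] [0.42539416 0.09474827] 0.04596682474370657 79.96372308291886
grip [0.42713687 0.10459524]
shift [0.027 0.198 0.237] turn [-0.    -0.     0.264] | t 2.55 dist 0.155 deg 22.7 q7 -0.19664928360195458
shift [0.027 0.198 0.429] turn [-0.    -0.     0.264] | t 2.55 dist 0.237 deg 22.7 q7 -0.19664928360195458
```

```bash
python3 -m creep '-.3 -.022 -.178 .2 0 0 -.11;-.3 -.022 -.178 .2 0 0 -.11;-.3 -.022 -.178 .2 0 0 -.11;-.3 -.022 -.178 .3 0 0 -.11;-.3 -.022 -.178 .35 0 0 -.11;-.3 -.022 -.178 .4 0 0 -.11;-.3 -.022 -.178 .428 0 0 -.11;-.3 -.022 -.178 .428 0 0 -.11;-.3 -.022 -.178 .428 0 0 -.11' 25; python3 - <<'E'
from h import *
st,im=snap('wrist','w2')
goal((.3618,.2825,.004),np.radians(22.1))
E
```

```text
time: 3.45
tool_pos: [0.3612, 0.2827, 0.0037]
eef_rot: [0.981, 0.192, -0.001, 0.0]
contact_force: [-0.2, -0.6, 0.2]
gripper_width: 0.65
shift [0. 0. 0.] turn [-0.  0.  0.] | t 3.5 dist 0.0 deg 0.0 q7 0.030155470260919855
```

View pics/w2.png

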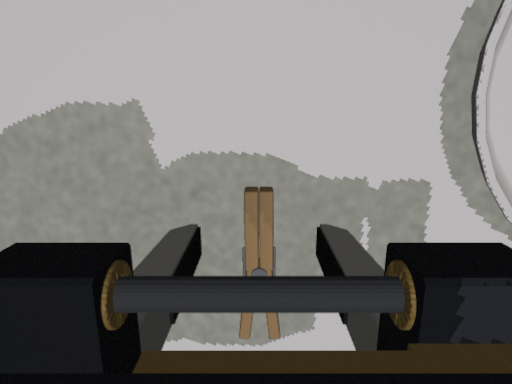

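```bash
python3 -m creep '1 0 0 0 0 0 0;1 0 0 0 0 0 0;1 0 0 0 0 0 0;1 0 0 0 0 0 0;1 0 0 0 0 0 0;1 0 0 -.1 0 0 0;1 0 0 -.2 0 0 0;1 0 0 -.3 0 0 0;1 0 0 -.4 0 0 0;1 0 0 -.42 0 0 0' 25; python3 - <<'E'
from h import *
im=cv2.imread('pics/top1.png'); cv2.imwrite('pics/boxz.png',cv2.resize(im[130:210,345:425],None,fx=7,fy=7,interpolation=cv2.INTER_CUBIC)*2)
goal((.50,-.40,.23),np.radians(20))
goal((.50,-.40,.23),np.radians(95))
E
```

```text
time: 4.5
tool_pos: [0.3637, 0.2822, 0.2192]
eef_rot: [0.982, 0.191, 0.003, -0.002]
contact_force: [-0.4, 0.8, -0.7]
gripper_width: 0.007
shift [-0.258  1.367 -0.028] turn [-0.002 -0.004  0.023] | t 4.5 dist 0.696 deg 2.0 q7 -0.14408805889924362
shift [-0.258  1.367 -0.028] turn [ 0.001 -0.005 -0.85 ] | t 4.5 dist 0.696 deg 73.0 q7 -0.14408805889924362
```

View pics/boxz.png

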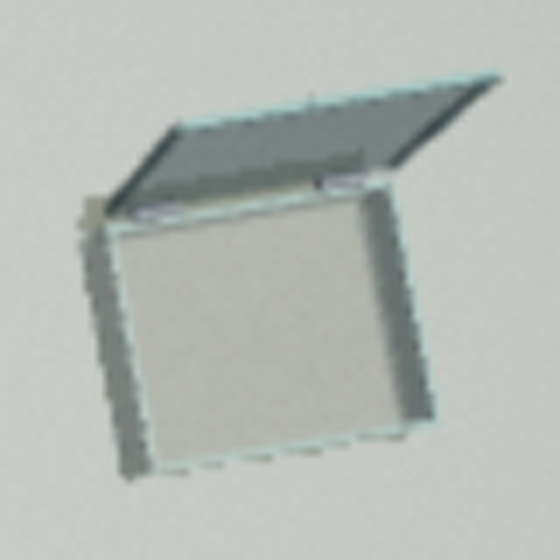

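```bash
python3 - <<'E'
from h import *
st,im=snap('wrist','w3'); print(st['gripper_width'],st['tool_pos'])
E
```

```text
0.006623530605666998 [0.36374185 0.28224029 0.21920458]
```

View pics/w3.png

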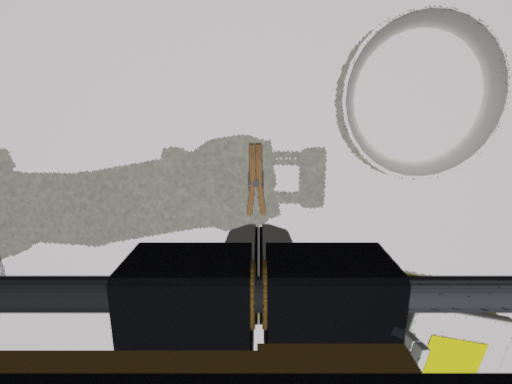

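```bash
python3 - <<'E'
from h import *
st=readout.observe()
for u in ((256,144),(256,183),(250,215),(263,214)): print(px2w('wrist',u,.012,st))
print(w2px('wrist',(0.3612,.2827,.006),st))
im=cv2.imread('pics/w3.png'); cv2.imwrite('pics/w3z.png',cv2.resize(im[130:300,190:330],None,fx=3.5,fy=3.5,interpolation=cv2.INTER_CUBIC))
E
```

```text
[0.35125309 0.30866461 0.012     ]
[0.36752674 0.26809705 0.012     ]
[0.37516734 0.23045703 0.012     ]
[0.3886333  0.23716185 0.012     ]
[255.62451716 168.13947552]
```

View pics/w3z.png

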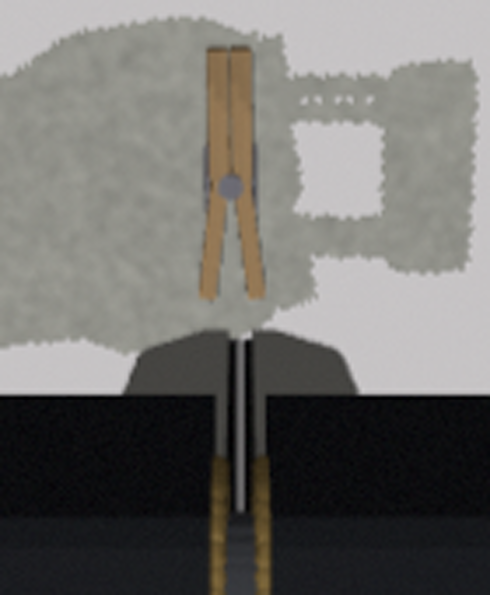

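```bash
python3 - <<'E'
from h import *
goal((.3638,.2774,.0035),np.radians(22))
E
```

```text
shift [-0.005  0.011  0.43 ] turn [-0.002 -0.004  0.   ] | t 4.55 dist 0.215 deg 0.4 q7 -0.14346650805502403
```

```bash
python3 -m creep '.3 -.005 .011 .1 0 0 0;.3 -.005 .011 .2 0 0 0;.3 -.005 .011 .3 0 0 0;.3 -.005 .011 .35 0 0 0;.3 -.005 .011 .37 0 0 0' 25; python3 - <<'E'
from h import *
st,im=snap('wrist','w4'); print(st['gripper_width'],st['tool_pos'])
goal((.3638,.2774,.0035),np.radians(22))
E
```

```text
time: 5.05
tool_pos: [0.3604, 0.2736, 0.0263]
eef_rot: [0.982, 0.19, -0.003, 0.001]
contact_force: [0.1, -0.2, 0.7]
gripper_width: 0.341
0.3407349592623403 [0.3604462  0.27359935 0.02632899]
shift [ 0.009 -0.005  0.046] turn [ 0.001  0.003 -0.001] | t 5.1 dist 0.024 deg 0.3 q7 0.1038790471437297
```

View pics/w4.png

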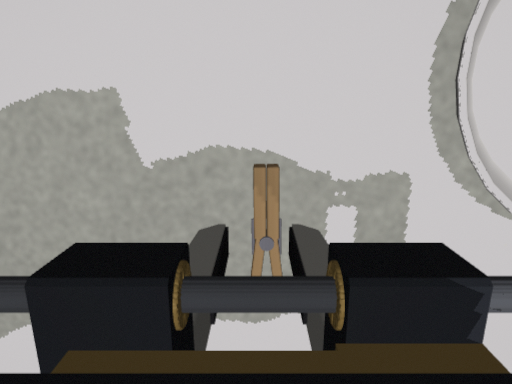

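```bash
python3 - <<'E'
from h import *
st=readout.observe(); print(st['tool_pos'])
J=px2w('wrist',(266,165),.012,st);S=px2w('wrist',(266.5,243),.012,st);print(J,S,np.linalg.norm(J-S))
d=(J-S)/np.linalg.norm(J-S); a=np.arctan2(d[1],d[0]); print(np.degrees(a)); goal((*(S+.010*d)[:2],.0035),a-np.pi/2)
E
```

```text
[0.36077935 0.27377526 0.02652452]
[0.35079734 0.30959954 0.012     ] [0.36810081 0.26800191 0.012     ] 0.045052998497055186
112.58596866286356
shift [ 0.009 -0.004  0.046] turn [ 0.001  0.003 -0.007] | t 5.1 dist 0.024 deg 0.7 q7 0.1038790471437297
```

```bash
python3 -m creep '.3 .009 -.004 .03 0 0 0;.3 .009 -.004 .046 0 0 0;.3 .009 -.004 .046 0 0 0;1 .009 -.004 .046 0 0 0;1 .009 -.004 .046 0 0 0;1 .009 -.004 .046 0 0 0;1 .009 -.004 .046 0 0 0;1 .009 -.004 .046 0 0 0' 25
```

```text
time: 5.9
tool_pos: [0.3655, 0.2791, 0.0073]
eef_rot: [0.982, 0.191, 0.0, -0.0]
contact_force: [-0.9, -0.3, 7.5]
gripper_width: 0.152
```

```bash
python3 -m creep '1 0 0 -.1 0 0 0;1 0 0 -.2 0 0 0;1 0 0 -.3 0 0 0;1 0 0 -.4 0 0 0;1 0 0 -.43 0 0 0;1 0 0 -.43 0 0 0' 25; python3 - <<'E'
from h import *
# box rim in top view: zoom(7x, offset 345,130)
P=[px2w('top',(345+u/7,130+v/7),.042) for u,v in ((112,232),(390,190),(432,420),(130,478))]
for p in P: print(np.round(p[:2],3))
print('c',np.mean(P,0))
goal((.52,-.455,.23),np.radians(20))
E
```

```text
time: 6.5
tool_pos: [0.366, 0.2799, 0.2242]
eef_rot: [0.982, 0.191, 0.002, -0.002]
contact_force: [-0.2, 0.2, -0.9]
gripper_width: 0.151
[ 0.565 -0.354]
[ 0.583 -0.487]
[ 0.473 -0.501]
[ 0.448 -0.357]
c [ 0.51729026 -0.4246048   0.042     ]
shift [-0.266  1.478 -0.017] turn [-0.002 -0.003  0.024] | t 6.5 dist 0.751 deg 2.1 q7 -0.09087591294747602
```

```bash
python3 -m creep '1 -.05 .69 -.06 0 0 .6;1 -.05 .69 -.06 0 0 .6;1 -.05 .69 -.06 0 0 .6;1 -.05 .69 -.06 0 0 .6;1 -.05 .69 -.06 0 0 .6;1 -.05 .69 -.06 0 0 .6;1 -.05 .69 -.06 0 0 .6' 25; python3 - <<'E'
from h import *
goal((.45,-.33,.26),np.radians(-82))
E
```

```text
time: 7.2
tool_pos: [0.4711, -0.0522, 0.2507]
eef_rot: [0.966, -0.258, -0.001, 0.0]
contact_force: [0.7, 1.2, 0.4]
gripper_width: 0.155
shift [ 0.24   0.503 -0.018] turn [0.001 0.    0.607] | t 7.2 dist 0.279 deg 52.1 q7 -0.09215823788824949
```

```bash
python3 -m creep '1 .33 .53 -.018 0 0 .607;1 .33 .53 -.018 0 0 .607;1 .33 .53 -.018 0 0 .607;1 .33 .53 -.018 0 0 .607;1 .33 .53 -.018 0 0 .607;1 .33 .53 -.018 0 0 .607;1 .33 .53 -.018 0 0 .607;1 .33 .53 -.018 0 0 .607' 25; python3 - <<'E'
from h import *
st,im=snap('wrist','w5'); print(st['tool_pos'],st['qpos'][6])
E
```

```text
time: 8.0
tool_pos: [0.4829, -0.3643, 0.2591]
eef_rot: [0.755, -0.655, -0.001, 0.001]
contact_force: [-0.6, -0.8, -1.0]
gripper_width: 0.15
[ 0.48290832 -0.36431244  0.25908986] -0.2498465025715276
```

View pics/w5.png

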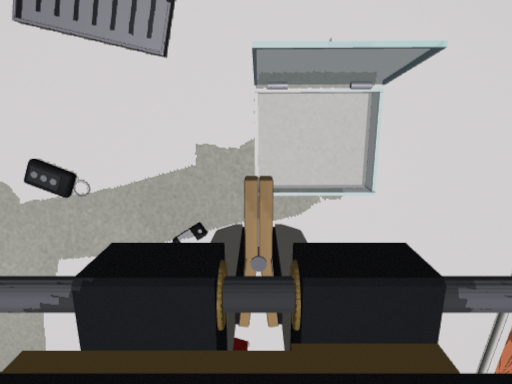

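```bash
python3 - <<'E'
from h import *
im=cv2.imread('pics/w5.png'); 
a=cv2.resize(im[30:210,235:455],None,fx=3.6,fy=3.3,interpolation=cv2.INTER_CUBIC);cv2.imwrite('pics/w5z.png',a)
st=readout.observe()
for z,u in ((.042,(255,194)),(.042,(375,194)),(.042,(255,90)),(.042,(383,90)),(.014,(50,178)),(.010,(190,236))): print(z,u,np.round(px2w('wrist',u,z,st),4))
E
```

```text
0.042 (255, 194) [ 0.4525 -0.3634  0.042 ]
0.042 (375, 194) [ 0.4725 -0.5023  0.042 ]
0.042 (255, 90) [ 0.5678 -0.3471  0.042 ]
0.042 (383, 90) [ 0.5875 -0.4844  0.042 ]
0.014 (50, 178) [ 0.4295 -0.1099  0.014 ]
0.01 (190, 236) [ 0.3761 -0.2881  0.01  ]
```

View pics/w5z.png

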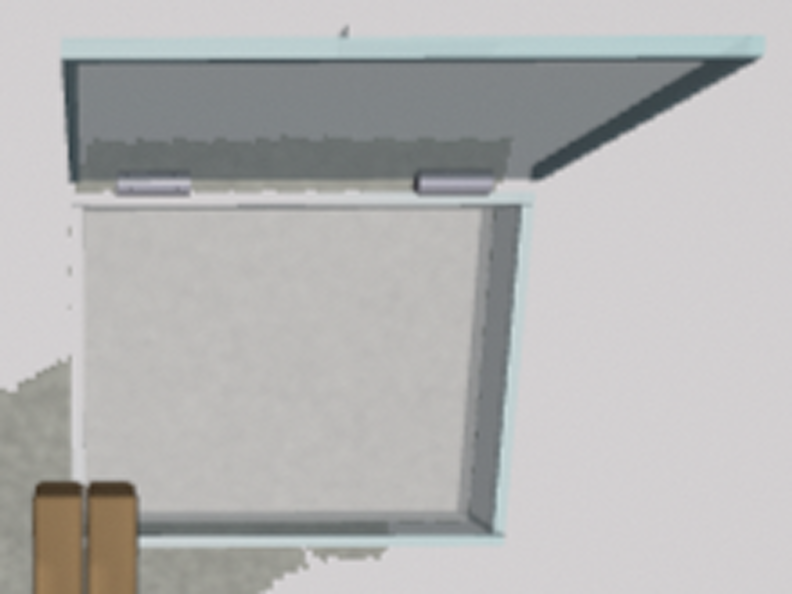

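```bash
python3 - <<'E'
from h import *
goal((.5297,-.449,.10),np.radians(-81.8))
goal((.5297,-.449,.017),np.radians(-81.8))
E
```

```text
shift [ 0.185 -0.068  0.318] turn [0.001 0.001 0.   ] | t 8.05 dist 0.187 deg 0.1 q7 -0.2500352600742852
shift [ 0.186 -0.068  0.484] turn [0.001 0.001 0.   ] | t 8.05 dist 0.261 deg 0.1 q7 -0.2500352600742852
```

```bash
python3 -m creep '1 .186 -.068 0 0 0 0;1 .186 -.068 .08 0 0 0;1 .186 -.068 .16 0 0 0;1 .186 -.068 .26 0 0 0;1 .186 -.068 .32 0 0 0;1 .186 -.068 .35 0 0 0;1 .186 -.068 .35 0 0 0' 25; python3 - <<'E'
from h import *
st,im=snap('wrist','w6'); goal((.5297,-.449,.017),np.radians(-81.8))
E
```

```text
time: 8.75
tool_pos: [0.5312, -0.4469, 0.0838]
eef_rot: [0.757, -0.654, -0.002, -0.0]
contact_force: [0.2, 0.1, 0.2]
gripper_width: 0.149
shift [0.001 0.004 0.137] turn [0.    0.    0.002] | t 8.8 dist 0.069 deg 0.2 q7 -0.07300727776265196
```

View pics/w6.png

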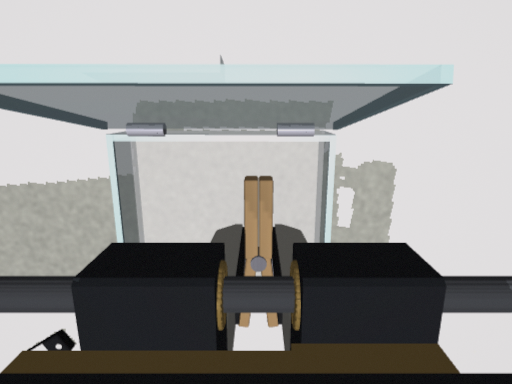

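```bash
python3 -m creep '1 0 .004 .05 0 0 0;1 0 .004 .1 0 0 0;1 0 .004 .13 0 0 0;1 0 .004 .138 0 0 0;1 0 .004 .138 0 0 0' 25; python3 - <<'E'
from h import *
st,im=snap('wrist','w7')
E
```

```text
time: 9.3
tool_pos: [0.5297, -0.4499, 0.0175]
eef_rot: [0.756, -0.654, 0.0, -0.0]
contact_force: [0.9, -0.5, 0.2]
gripper_width: 0.148
```

View pics/w7.png

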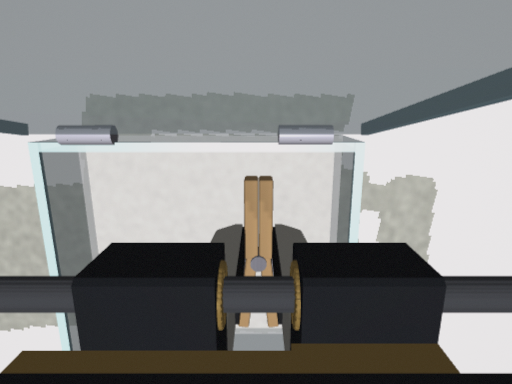

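Inside, no contact. Lower 4 mm, release slightly, rise.

```bash
python3 -m creep '1 0 0 .007 0 0 0;1 0 0 .008 0 0 0;.35 0 0 .008 0 0 0;.35 0 0 .008 0 0 0;.35 0 0 .008 0 0 0;.35 0 0 .008 0 0 0;.35 0 0 -.1 0 0 0;.35 0 0 -.2 0 0 0;.35 0 0 -.3 0 0 0;.35 0 0 -.36 0 0 0;.35 0 0 -.4 0 0 0' 25; python3 - <<'E'
from h import *
st,im=snap('wrist','w8')
goal((.36,-.26,.22),np.radians(-82+40))
E
```

```text
time: 10.45
tool_pos: [0.5295, -0.4506, 0.2202]
eef_rot: [0.756, -0.654, 0.002, -0.0]
contact_force: [0.4, -0.7, -0.9]
gripper_width: 0.327
shift [-0.428  0.282  0.001] turn [-0.002 -0.004 -0.462] | t 10.5 dist 0.256 deg 39.8 q7 -0.1833161464173443
```

View pics/w8.png

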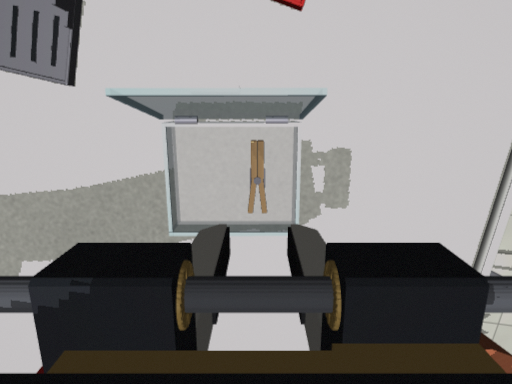

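```bash
python3 - <<'E'
from h import *
goal((.385,-.275,.18),np.radians(-135))
E
```

```text
shift [-0.391  0.237  0.082] turn [-0.004 -0.001  0.62 ] | t 10.5 dist 0.232 deg 53.3 q7 -0.1833161464173443
```

```bash
python3 -m creep '.2 -.39 .237 0 0 0 .62;.2 -.39 .237 0 0 0 .62;.2 -.39 .237 .08 0 0 .62;.2 -.39 .237 .08 0 0 .62;.2 -.39 .237 .08 0 0 .62;.2 -.39 .237 .08 0 0 .62;.2 -.39 .237 .08 0 0 .62;.2 -.39 .237 .08 0 0 .62' 20; python3 - <<'E'
from h import *
st,im=snap('wrist','w9'); print(st['tool_pos'],st['qpos'][6])
cv2.imwrite('pics/w9z.png',cv2.resize(cv2.imread('pics/w9.png')[120:245,180:330],None,fx=5,fy=4.7,interpolation=cv2.INTER_CUBIC))
for r in nets.search_frame('stick','wrist'): print(r)
E
```

```text
time: 11.3
tool_pos: [0.3843, -0.2742, 0.1766]
eef_rot: [-0.384, 0.923, -0.0, -0.0]
contact_force: [-0.2, -0.6, 0.1]
gripper_width: 0.399
[ 0.38433722 -0.27424326  0.17656898] -0.8107761151152938
{'bbox': [263.2, 153.6, 24.2, 54.6], 'confidence': 0.59}
```

View pics/w9.png

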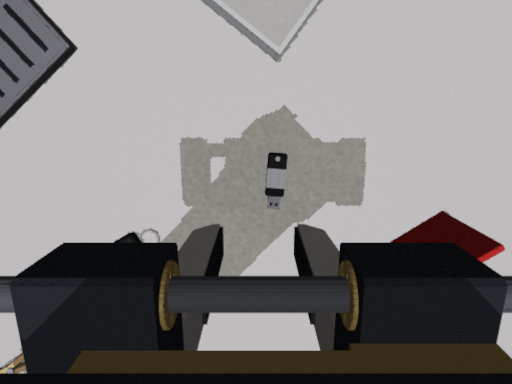

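View pics/w9z.png

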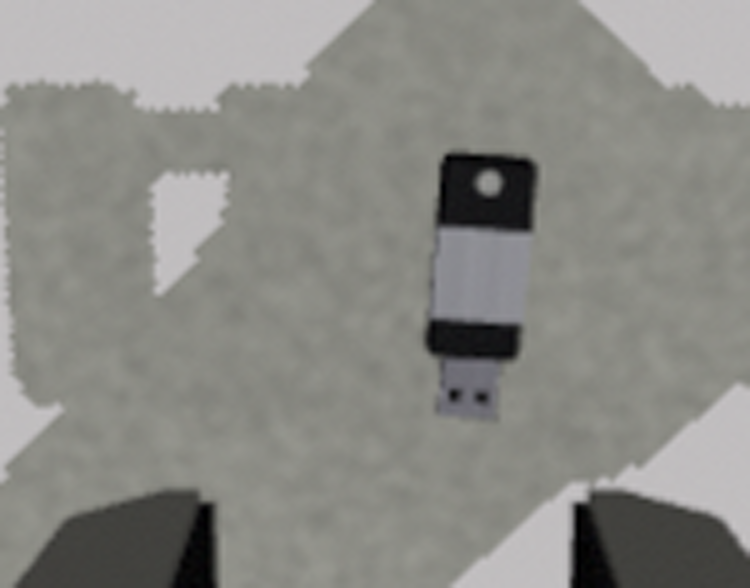

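```bash
python3 - <<'E'
from h import *
st=readout.observe()
A=px2w('wrist',(277.8,153),.010,st);B=px2w('wrist',(274.6,196),.010,st);print(A,B,np.linalg.norm(A-B))
g=(A+B)/2;d=B-A;a=np.arctan2(d[1],d[0]);print(g,np.degrees(a))
goal((*g[:2],.004),a+np.pi/2)
E
```

```text
[ 0.38825538 -0.30615313  0.01      ] [ 0.35911936 -0.27342086  0.01      ] 0.043821331029068294
[ 0.37368737 -0.28978699  0.01      ] 131.67327474780012
shift [ 0.037 -0.006  0.346] turn [-0.001 -0.     0.041] | t 11.4 dist 0.174 deg 3.5 q7 -0.8101747560808393
```

```bash
python3 -m creep '.2 .037 -.006 .06 0 0 .041;.2 .037 -.006 .15 0 0 .041;.2 .037 -.006 .24 0 0 .041;.2 .037 -.006 .31 0 0 .041;.2 .037 -.006 .34 0 0 .041;.2 .037 -.006 .343 0 0 .041;.2 .037 -.006 .343 0 0 .041;.9 .037 -.006 .343 0 0 .041;.9 .037 -.006 .343 0 0 .041;.9 .037 -.006 .343 0 0 .041;.9 .037 -.006 .343 0 0 .041;.9 .037 -.006 .343 0 0 .041' 20; python3 - <<'E'
from h import *
st,im=snap('wrist','w10'); print(st['tool_pos'],st['gripper_width'],st['contact_force'])
E
```

```text
time: 12.6
tool_pos: [0.3735, -0.2892, 0.0056]
eef_rot: [-0.354, 0.935, -0.001, 0.0]
contact_force: [1.2, -1.1, 6.7]
gripper_width: 0.202
[ 0.37346818 -0.28918431  0.00562566] 0.20170976818633193 [ 1.23429661 -1.06224557  6.68929323]
```

View pics/w10.png

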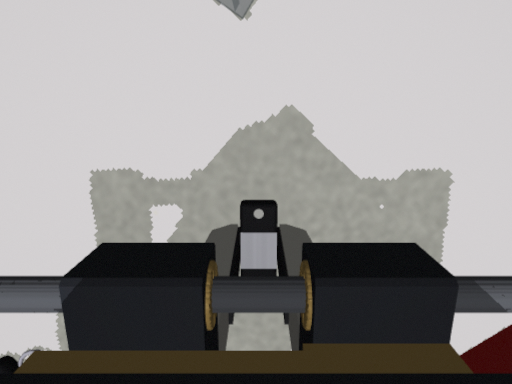

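```bash
python3 -m creep '.9 0 0 -.1 0 0 0;.9 0 0 -.2 0 0 0;.9 0 0 -.3 0 0 0;.9 0 0 -.34 0 0 0' 20; python3 - <<'E'
from h import *
u=(128,191); print(px2w('top',u,.026)); print(px2w('scene',(400.5,236.5),.020))
goal((.46,0,.20),np.radians(-95))
E
```

```text
time: 13.05
tool_pos: [0.3734, -0.2893, 0.1785]
eef_rot: [-0.354, 0.935, -0.001, 0.001]
contact_force: [1.0, -0.1, 0.7]
gripper_width: 0.201
[0.4904294  0.42715287 0.026     ]
[0.50212388 0.42273416 0.02      ]
shift [-0.513  0.319 -0.043] turn [-0.002 -0.    -0.506] | t 13.05 dist 0.303 deg 43.5 q7 -1.169320157316208
```

```bash
python3 -m creep '.9 -.513 .319 -.043 0 0 -.506;.9 -.513 .319 -.043 0 0 -.506;.9 -.513 .319 -.043 0 0 -.506;.9 -.513 .319 -.043 0 0 -.506;.9 -.513 .319 -.043 0 0 -.506;.9 -.513 .319 -.043 0 0 -.506;.9 -.513 .319 -.043 0 0 -.506' 20; python3 - <<'E'
from h import *
goal((.46,.35,.20),np.radians(-49))
E
```

```text
time: 13.75
tool_pos: [0.461, 0.0071, 0.1966]
eef_rot: [-0.679, 0.734, 0.0, 0.001]
contact_force: [-0.1, -0.4, -0.8]
gripper_width: 0.199
shift [-0.684  0.055 -0.006] turn [-0.001  0.001 -0.529] | t 13.75 dist 0.343 deg 45.4 q7 -1.2663152072456536
```

```bash
python3 -m creep '.9 -.684 .055 0 0 0 -.529;.9 -.684 .055 0 0 0 -.529;.9 -.684 .055 0 0 0 -.529;.9 -.684 .055 0 0 0 -.529;.9 -.684 .055 0 0 0 -.529;.9 -.684 .055 0 0 0 -.529;.9 -.684 .055 0 0 0 -.529;.9 -.684 .055 0 0 0 -.529' 20; python3 - <<'E'
from h import *
st,im=snap('wrist','w11'); print(st['tool_pos'],st['qpos'][6])
for r in nets.search_frame('dish','wrist'):
    b=r['bbox']; print(r['confidence'],b,px2w('wrist',(b[0]+b[2]/2,b[1]+b[3]/2),.02,st))
E
```

```text
time: 14.55
tool_pos: [0.4612, 0.3498, 0.196]
eef_rot: [0.909, -0.416, -0.0, -0.001]
contact_force: [0.1, -0.2, 0.2]
gripper_width: 0.199
[0.46118483 0.34975507 0.19596428] -1.2472577031142988
0.62 [134.7, 1.2, 180.6, 190.5] [0.49937221 0.42481668 0.02      ]
```

View pics/w11.png

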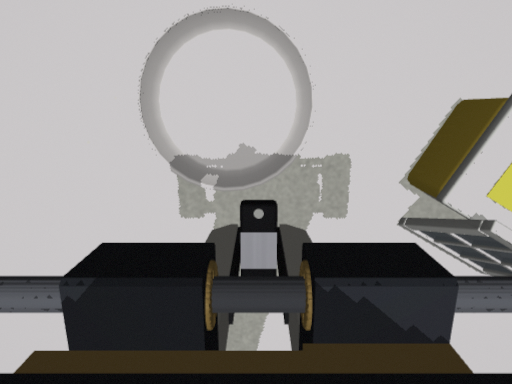

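```bash
python3 - <<'E'
from h import *
st=readout.observe()
P=np.array([px2w('wrist',u,.026,st) for u in ((139,99),(312,99),(225,9),(225,190))])[:,:2]; print(P, np.linalg.norm(P[0]-P[1]),np.linalg.norm(P[2]-P[3]))
c1=(P[0]+P[1])/2; c2=(P[2]+P[3])/2; c=px2w('wrist',(225.5,99.5),.026,st)
print(c1,c2,c)
print(px2w('wrist',(228,99),.006,st))
u=np.array([.656,-.755]);v=np.array([.755,.656])
C=np.array([.497,.426])
g=C+.03*u+.004*v; print(g); goal((*g,.10),np.radians(-49)); goal((*g,.013),np.radians(-49))
E
```

```text
[[0.44548912 0.47836043]
 [0.55288371 0.35240238]
 [0.55947695 0.46496946]
 [0.42921543 0.35926283]] 0.165526516473659 0.16775564048621328
[0.49918641 0.41538141] [0.49434619 0.41211614] [0.49880477 0.41511812 0.026     ]
[0.49995306 0.41515698 0.006     ]
[0.5197   0.405974]
shift [-0.02  -0.169  0.192] turn [ 0.001 -0.    -0.006] | t 14.65 dist 0.128 deg 0.5 q7 -1.245249525606053
shift [-0.02  -0.17   0.366] turn [ 0.001 -0.    -0.006] | t 14.65 dist 0.202 deg 0.5 q7 -1.245249525606053
```

```bash
python3 - <<'E'
from h import *
im=cv2.imread('pics/w11.png')
a=im[0:205,120:330].astype(float); a=np.clip((a-120)*2,0,255).astype(np.uint8)
cv2.imwrite('pics/w11z.png',cv2.resize(a,None,fx=2.8,fy=2.8,interpolation=cv2.INTER_CUBIC))
t=cv2.imread('pics/top1.png')[155:225,95:170].astype(float); t=np.clip((t-60)*4,0,255).astype(np.uint8)
cv2.imwrite('pics/topd.png',cv2.resize(t,None,fx=8,fy=8,interpolation=cv2.INTER_CUBIC))
E
```

```text
(no output)
```

View pics/w11z.png

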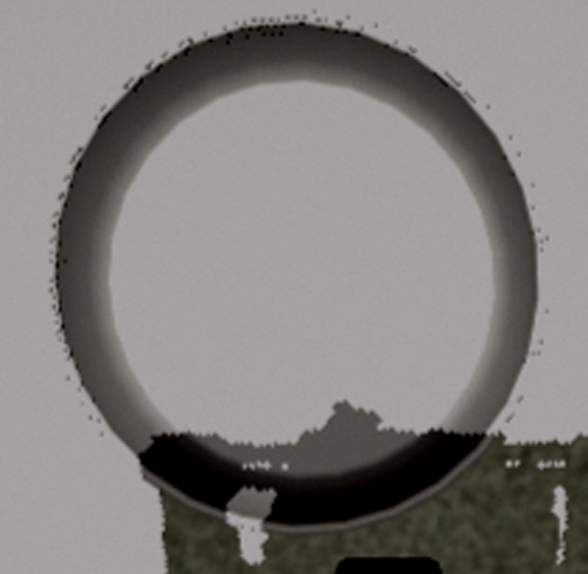

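View pics/topd.png

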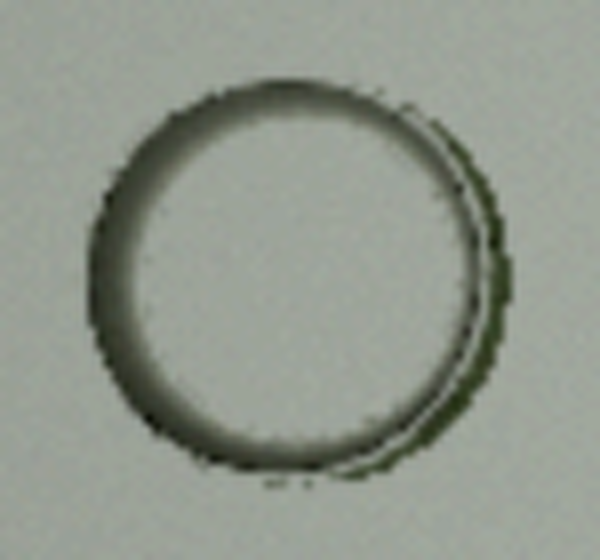

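```bash
python3 - <<'E'
from h import *
print(px2w('top',(131.1,189.4),.026),px2w('top',(132.4,189.5),.006))
C=np.array([.498,.416])
u=np.array([.656,-.755]);v=np.array([.755,.656])
g=C+.03*u+.004*v; print(g); goal((*g,.10),np.radians(-49)); goal((*g,.0135),np.radians(-49))
E
```

```text
[0.49559941 0.41675285 0.026     ] [0.49692259 0.41937051 0.006     ]
[0.5207   0.395974]
shift [-0.004 -0.158  0.192] turn [ 0.001 -0.    -0.006] | t 14.65 dist 0.124 deg 0.5 q7 -1.245249525606053
shift [-0.004 -0.158  0.365] turn [ 0.001 -0.    -0.006] | t 14.65 dist 0.199 deg 0.5 q7 -1.245249525606053
```

```bash
python3 -m creep '.9 -.004 -.158 .03 0 0 0;.9 -.004 -.158 .1 0 0 0;.9 -.004 -.158 .2 0 0 0;.9 -.004 -.158 .28 0 0 0;.9 -.004 -.158 .33 0 0 0;.9 -.004 -.158 .355 0 0 0;.9 -.004 -.158 .367 0 0 0;.9 -.004 -.158 .367 0 0 0' 20; python3 - <<'E'
from h import *
st,im=snap('wrist','w12'); print(st['tool_pos'],st['contact_force'])
E
```

```text
time: 15.45
tool_pos: [0.5218, 0.3954, 0.0136]
eef_rot: [0.908, -0.42, 0.0, 0.0]
contact_force: [-0.2, -0.1, 0.1]
gripper_width: 0.2
[0.52176781 0.39539707 0.01359068] [-0.18369936 -0.0852771   0.07752883]
```

View pics/w12.png

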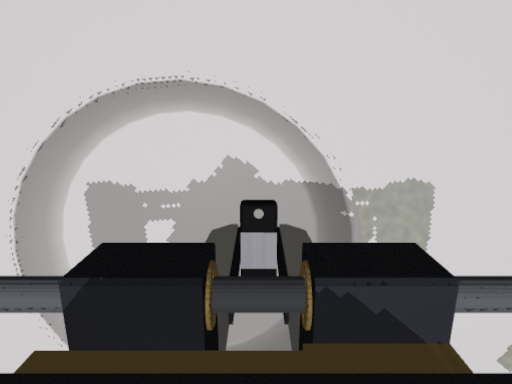

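```bash
python3 -m creep '.9 0 0 .003 0 0 0;.45 0 0 .003 0 0 0;.45 0 0 .003 0 0 0;.45 0 0 .003 0 0 0;.45 0 0 -.05 0 0 0;.45 0 0 -.15 0 0 0;.45 0 0 -.25 0 0 0;.45 0 0 -.35 0 0 0;.45 0 0 -.4 0 0 0' 20; python3 - <<'E'
from h import *
st,im=snap('wrist','w13'); print(st['tool_pos'],st['contact_force'])
goal((.43,.07,.2),np.radians(-10)); goal((.43,.07,.2),np.radians(-170))
E
```

```text
time: 16.4
tool_pos: [0.5225, 0.3967, 0.2178]
eef_rot: [0.908, -0.42, 0.001, -0.002]
contact_force: [0.8, 0.2, 0.0]
gripper_width: 0.275
[0.52251855 0.39666292 0.21782805] [0.79840743 0.19377887 0.04379278]
shift [0.377 0.567 0.036] turn [-0.006 -0.002 -0.461] | t 16.45 dist 0.341 deg 39.6 q7 -1.260447360374071
shift [0.377 0.567 0.036] turn [-0.005 -0.003 -0.694] | t 16.45 dist 0.341 deg 59.6 q7 -1.260447360374071
```

View pics/w13.png

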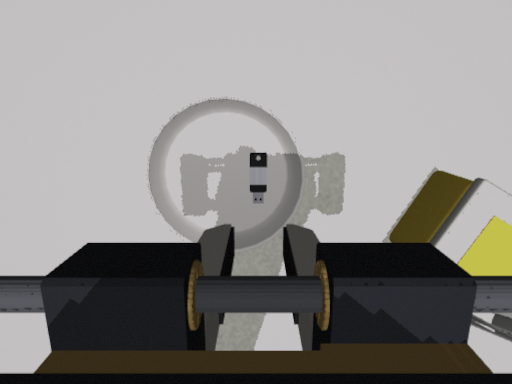

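```bash
python3 -m creep '.3 .33 .52 0 0 0 -.461;.3 .33 .52 0 0 0 -.461;.3 .33 .52 0 0 0 -.461;.3 .33 .52 0 0 0 -.461;.3 .33 .52 0 0 0 -.461;.3 .33 .52 .03 0 0 -.461;.3 .33 .52 .06 0 0 -.461;.3 .33 .52 .1 0 0 -.461;.3 .33 .52 .1 0 0 -.461' 25; python3 - <<'E'
from h import *
st,im=snap('wrist','w14'); print(st['tool_pos'],st['qpos'][6])
E
```

```text
time: 17.35
tool_pos: [0.4291, 0.1012, 0.1618]
eef_rot: [0.996, -0.087, -0.001, 0.001]
contact_force: [-0.3, -0.2, 0.2]
gripper_width: 0.353
[0.42910379 0.10123739 0.1618405 ] -0.2840018630356778
```

View pics/w14.png

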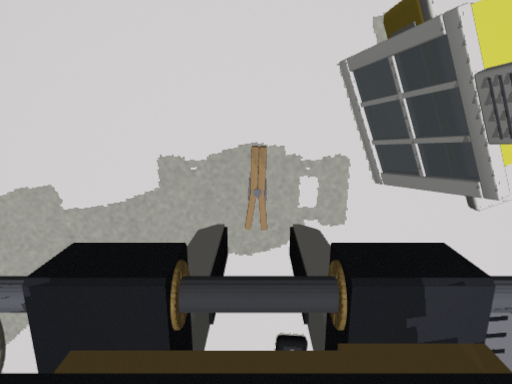

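```bash
python3 - <<'E'
from h import *
st=readout.observe()
J=px2w('wrist',(259.5,147),.012,st);S=px2w('wrist',(257.5,192),.012,st);print(J,S,np.linalg.norm(J-S))
d=(J-S)/np.linalg.norm(J-S); a=np.arctan2(d[1],d[0]); print(np.degrees(a)); goal((*(S+.010*d)[:2],.005),a-np.pi/2)
E
```

```text
[0.43629677 0.13209102 0.012     ] [0.42687314 0.08978545 0.012     ] 0.04334243165709896
77.44229594750861
shift [0.    0.004 0.315] turn [0.001 0.001 0.03 ] | t 17.4 dist 0.158 deg 2.6 q7 -0.28499955012782446
```

```bash
python3 -m creep '.3 0 .004 .1 0 0 .03;.3 0 .004 .2 0 0 .03;.3 0 .004 .27 0 0 .03;.3 0 .004 .305 0 0 .03;.3 0 .004 .313 0 0 .03;.3 0 .004 .313 0 0 .03;1 0 .004 .313 0 0 .03;1 0 .004 .313 0 0 .03;1 0 .004 .313 0 0 .03;1 0 .004 .313 0 0 .03;1 0 .004 .313 0 0 .03;1 0 .004 .313 0 0 .03' 25
python3 - <<'E'
from h import *
st,im=snap('wrist','w15')
E
```

```text
time: 18.6
tool_pos: [0.4303, 0.1006, 0.0071]
eef_rot: [0.994, -0.109, 0.0, -0.001]
contact_force: [0.5, 2.6, 6.5]
gripper_width: 0.149
```

View pics/w15.png

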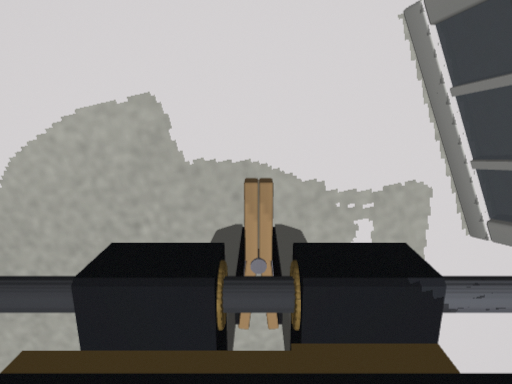

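```bash
python3 -m creep '1 0 0 -.1 0 0 0;1 0 0 -.2 0 0 0;1 0 0 -.3 0 0 0;1 0 0 -.4 0 0 0' 25; python3 - <<'E'
from h import *
st=readout.observe(); print(st['gripper_width'])
goal((.46,-.15,.21),np.radians(-50))
goal((.5222,-.3976,.21),np.radians(-81.8))
E
```

```text
time: 19.05
tool_pos: [0.4289, 0.0992, 0.1972]
eef_rot: [0.994, -0.11, -0.001, 0.001]
contact_force: [1.1, 1.9, 0.8]
gripper_width: 0.151
0.15109812216026094
shift [ 0.169  0.473 -0.025] turn [0.002 0.    0.435] | t 19.05 dist 0.252 deg 37.4 q7 0.05044576458711208
shift [ 0.399  0.929 -0.024] turn [ 0.002 -0.     0.805] | t 19.05 dist 0.506 deg 69.2 q7 0.05044576458711208
```

```bash
python3 -m creep '1 .169 .473 -.03 0 0 .43;1 .169 .473 -.03 0 0 .43;1 .169 .473 -.03 0 0 .43;1 .169 .473 -.03 0 0 .43;1 .399 .929 -.03 0 0 .805;1 .399 .929 -.03 0 0 .805;1 .399 .929 -.03 0 0 .805;1 .399 .929 -.03 0 0 .805;1 .399 .929 -.03 0 0 .805;1 .399 .929 -.03 0 0 .805;1 .399 .929 -.03 0 0 .805;1 .399 .929 -.03 0 0 .805' 25; python3 - <<'E'
from h import *
goal((.5222,-.3976,.10),np.radians(-81.8))
goal((.5222,-.3976,.0135),np.radians(-81.8))
E
```

```text
time: 20.25
tool_pos: [0.5225, -0.3985, 0.2101]
eef_rot: [0.755, -0.655, -0.0, 0.001]
contact_force: [-0.0, 0.1, -0.1]
gripper_width: 0.149
shift [-0.002 -0.     0.22 ] turn [ 0.001 -0.    -0.001] | t 20.25 dist 0.11 deg 0.1 q7 -0.12878702079071236
shift [-0.002 -0.     0.393] turn [ 0.001 -0.    -0.001] | t 20.25 dist 0.197 deg 0.1 q7 -0.12878702079071236
```

```bash
python3 -m creep '1 -.002 0 .1 0 0 0;1 -.002 0 .2 0 0 0;1 -.002 0 .28 0 0 0;1 -.002 0 .35 0 0 0;1 -.002 0 .385 0 0 0;1 -.002 0 .393 0 0 0;1 -.002 0 .393 0 0 0' 25; python3 - <<'E'
from h import *
st,im=snap('wrist','w16'); 
E
```

```text
time: 20.95
tool_pos: [0.5235, -0.3943, 0.0141]
eef_rot: [0.757, -0.654, -0.001, -0.0]
contact_force: [-1.0, -0.1, 0.3]
gripper_width: 0.148
```

View pics/w16.png

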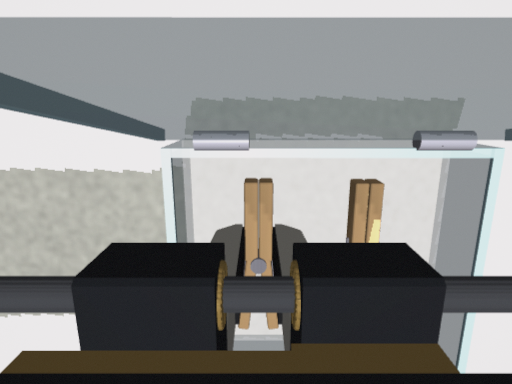

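```bash
python3 -m creep '.45 0 0 0 0 0 0;.45 0 0 0 0 0 0;.45 0 0 0 0 0 0;.45 0 0 0 0 0 0;.45 0 0 -.1 0 0 0;.45 0 0 -.2 0 0 0;.45 0 0 -.3 0 0 0;.45 0 0 -.4 0 0 0;.45 0 0 -.4 0 0 0' 25; python3 - <<'E'
from h import *
st,im=snap('wrist','w17'); 
goal((.43,-.11,.18),np.radians(-10))
E
```

```text
time: 21.9
tool_pos: [0.5247, -0.3986, 0.2207]
eef_rot: [0.756, -0.655, 0.005, -0.0]
contact_force: [0.6, -0.3, -0.1]
gripper_width: 0.277
shift [-0.595  0.105  0.072] turn [-0.001 -0.004 -0.835] | t 21.95 dist 0.304 deg 71.7 q7 -0.15379323373177406
```

View pics/w17.png

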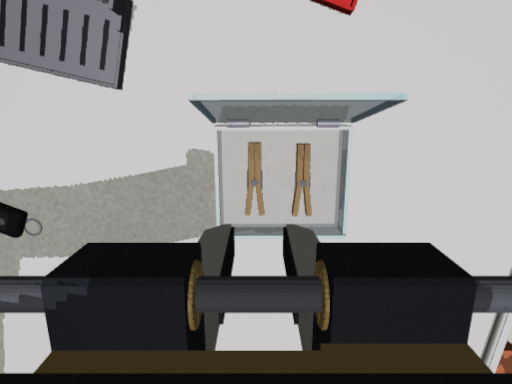

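```bash
python3 -m creep '-.2 -.595 .105 0 0 0 -.83;-.2 -.595 .105 0 0 0 -.83;-.2 -.595 .105 0 0 0 -.83;-.2 -.595 .105 0 0 0 -.83;-.2 -.595 .105 0 0 0 -.83;-.2 -.595 .105 .03 0 0 -.83;-.2 -.595 .105 .06 0 0 -.83;-.2 -.595 .105 .1 0 0 -.83;-.2 -.595 .105 .1 0 0 -.83;-.2 -.595 .105 .1 0 0 -.83' 25; python3 - <<'E'
from h import *
st,im=snap('wrist','w18'); print(st['tool_pos'],st['qpos'][6])
for r in nets.search_frame('key_fob','wrist'): print(r)
cv2.imwrite('pics/w18z.png',cv2.resize(cv2.imread('pics/w18.png')[100:245,180:340],None,fx=4,fy=4,interpolation=cv2.INTER_CUBIC))
E
```

```text
time: 22.95
tool_pos: [0.4279, -0.1085, 0.1631]
eef_rot: [0.996, -0.09, -0.001, -0.0]
contact_force: [-0.5, 0.3, -0.6]
gripper_width: 0.601
[ 0.42787334 -0.10848588  0.16305283] 0.5441189560201711
{'bbox': [237.8, 147.3, 41.2, 72.9], 'confidence': 0.8}
```

View pics/w18z.png

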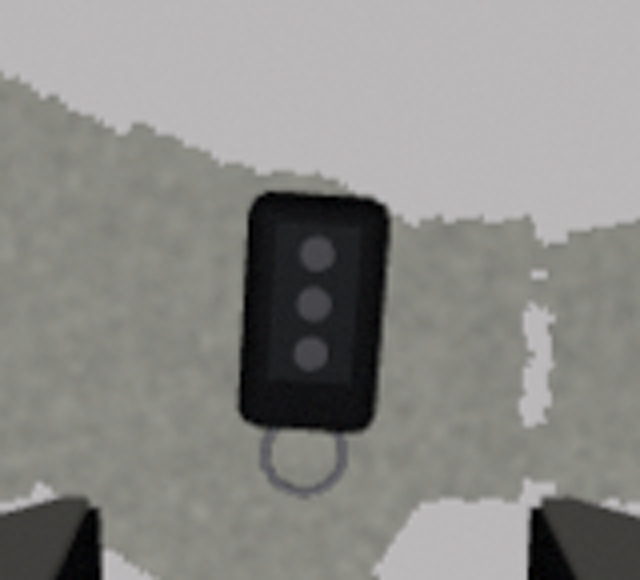

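```bash
python3 - <<'E'
from h import *
st=readout.observe()
J=px2w('wrist',(260,148.2),.012,st);S=px2w('wrist',(256.8,207.5),.012,st);print(J,S,np.linalg.norm(J-S))
d=J-S; a=np.arctan2(d[1],d[0]); g=(J+S)/2; print(np.degrees(a)); goal((*g[:2],.006),a-np.pi/2)
E
```

```text
[ 0.43577984 -0.07975505  0.012     ] [ 0.42213985 -0.13615994  0.012     ] 0.058030691878120384
76.40555055439584
shift [ 0.001 -0.002  0.315] turn [0.    0.    0.036] | t 23.05 dist 0.158 deg 3.1 q7 0.5422878862423641
```

```bash
python3 -m creep '-.2 0 -.002 .1 0 0 .036;-.2 0 -.002 .2 0 0 .036;-.2 0 -.002 .27 0 0 .036;-.2 0 -.002 .305 0 0 .036;-.2 0 -.002 .313 0 0 .036;-.2 0 -.002 .313 0 0 .036;.7 0 -.002 .313 0 0 .036;.7 0 -.002 .313 0 0 .036;.7 0 -.002 .313 0 0 .036;.7 0 -.002 .313 0 0 .036;.7 0 -.002 .313 0 0 .036;.7 0 -.002 .313 0 0 .036' 25
python3 - <<'E'
from h import *
goal((.47,.34,.21),np.radians(41))
E
```

```text
time: 24.25
tool_pos: [0.4294, -0.1076, 0.0082]
eef_rot: [0.993, -0.117, 0.001, -0.0]
contact_force: [-0.1, 0.2, 8.3]
gripper_width: 0.358
shift [-0.129 -0.89  -0.403] turn [ 0.    -0.001 -0.634] | t 24.25 dist 0.493 deg 54.5 q7 0.8685243673468063
```

```bash
python3 -m creep '.7 0 0 -.1 0 0 0;.7 0 0 -.2 0 0 0;.7 0 0 -.3 0 0 0;.7 -.05 -.45 -.4 0 0 -.3;.7 -.05 -.45 -.41 0 0 -.3;.7 -.05 -.45 -.41 0 0 -.3;.7 -.05 -.45 -.41 0 0 -.3;.7 -.13 -.89 -.41 0 0 -.634;.7 -.13 -.89 -.41 0 0 -.634;.7 -.13 -.89 -.41 0 0 -.634;.7 -.13 -.89 -.41 0 0 -.634;.7 -.13 -.89 -.41 0 0 -.634' 25
python3 - <<'E'
from h import *
goal((.4888,.4266,.21),np.radians(41))
E
```

```text
time: 25.45
tool_pos: [0.4685, 0.3343, 0.2128]
eef_rot: [0.936, 0.351, 0.0, -0.0]
contact_force: [1.8, -0.0, -0.4]
gripper_width: 0.36
shift [ 0.152 -0.112  0.006] turn [-0.    -0.     0.001] | t 25.45 dist 0.095 deg 0.1 q7 0.4211533976884465
```

```bash
python3 -m creep '.7 .152 -.112 0 0 0 0;.7 .152 -.112 0 0 0 0;.7 .152 -.112 .1 0 0 0;.7 .152 -.112 .2 0 0 0;.7 .152 -.112 .26 0 0 0;.7 .152 -.112 .28 0 0 0;.7 .152 -.112 .28 0 0 0' 25
python3 - <<'E'
from h import *
st,im=snap('wrist','w19'); 
goal((.4888,.4266,.016),np.radians(41))
E
```

```text
time: 26.15
tool_pos: [0.4893, 0.4238, 0.0714]
eef_rot: [0.937, 0.35, -0.001, 0.001]
contact_force: [0.6, 0.3, 0.1]
gripper_width: 0.36
shift [ 0.001 -0.005  0.114] turn [ 0. -0. -0.] | t 26.2 dist 0.057 deg 0.0 q7 0.44371346079451573
```

View pics/w19.png

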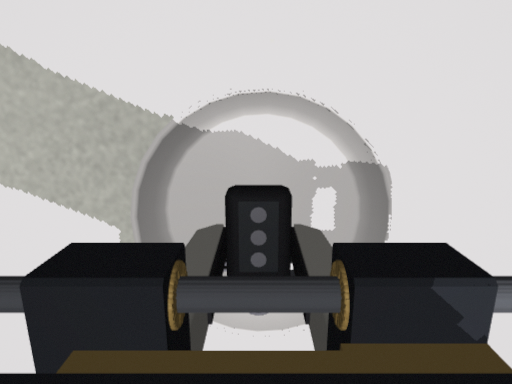

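```bash
python3 -m creep '.7 0 -.006 .05 0 0 0;.7 0 -.006 .09 0 0 0;.7 0 -.006 .11 0 0 0;.7 0 -.006 .115 0 0 0;.7 0 -.006 .115 0 0 0;.7 0 -.006 .115 0 0 0' 25
python3 - <<'E'
from h import *
goal((.4888,.4266,.015),np.radians(41))
E
```

```text
time: 26.8
tool_pos: [0.4885, 0.4269, 0.0159]
eef_rot: [0.937, 0.35, 0.001, -0.0]
contact_force: [-0.3, 0.5, -0.2]
gripper_width: 0.362
shift [0.    0.001 0.002] turn [ 0.    -0.001 -0.   ] | t 26.8 dist 0.001 deg 0.1 q7 0.4845893013625304
```

```bash
python3 -m creep '.7 0 0 .004 0 0 0;.05 0 0 .004 0 0 0;.05 0 0 .004 0 0 0;.05 0 0 .004 0 0 0;.05 0 0 .004 0 0 0;.05 0 0 -.05 0 0 0;.05 0 0 -.15 0 0 0;.05 0 0 -.25 0 0 0;.05 0 0 -.35 0 0 0;.05 0 0 -.4 0 0 0;.05 0 0 -.4 0 0 0' 25
python3 - <<'E'
from h import *
st,im=snap('wrist','w20'); snap('top','top2')
cv2.imwrite('pics/top2z.png',cv2.resize(cv2.imread('pics/top2.png')[75:235,95:355],None,fx=3,fy=3,interpolation=cv2.INTER_CUBIC))
E
```

```text
time: 27.9
tool_pos: [0.4894, 0.4275, 0.2188]
eef_rot: [0.937, 0.35, 0.003, -0.001]
contact_force: [0.2, -1.2, -0.5]
gripper_width: 0.477
```

View pics/w20.png

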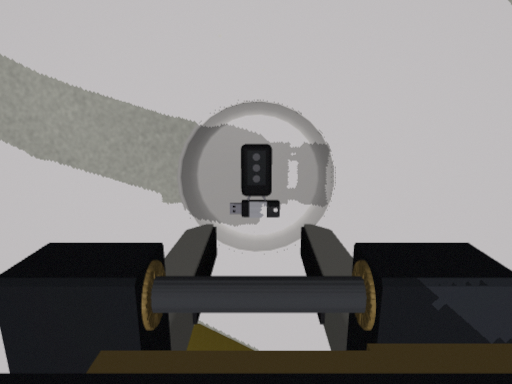

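View pics/top2z.png

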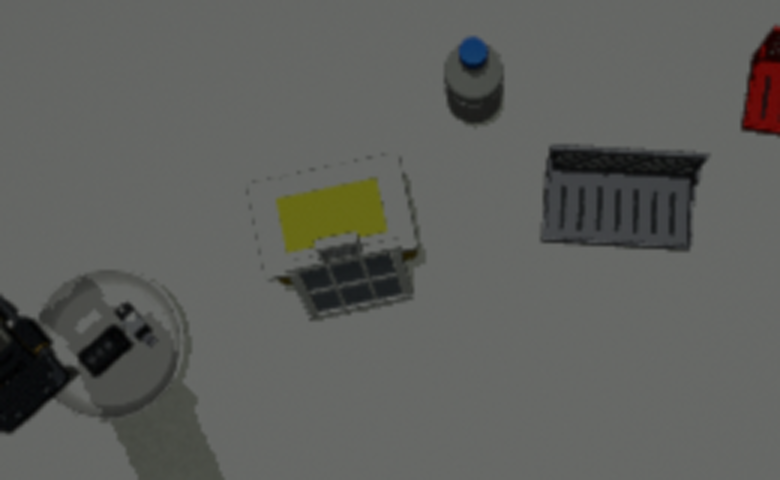

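```bash
python3 - <<'E'
from h import *
st=readout.observe()
print(px2w('wrist',(257,209),.012,st),px2w('wrist',(256.5,170),.016,st),px2w('wrist',(258,175),.02,st))
goal((.52,.13,.28),np.radians(13))
E
```

```text
[0.51552443 0.39174917 0.012     ] [0.48518446 0.42594348 0.016     ] [0.48955712 0.42341605 0.02      ]
shift [-0.34   0.49  -0.131] turn [-0.    -0.     0.326] | t 28.0 dist 0.306 deg 28.0 q7 0.3315559988179351
```

```bash
python3 -m creep '0 0 0 -.131 0 0 0;0 -.34 .49 -.131 0 0 .326;0 -.34 .49 -.131 0 0 .326;0 -.34 .49 -.131 0 0 .326;0 -.34 .49 -.131 0 0 .326;0 -.34 .49 -.131 0 0 .326;0 -.34 .49 -.131 0 0 .326;0 -.34 .49 -.131 0 0 .326;0 -.34 .49 -.131 0 0 .326;0 -.34 .49 -.131 0 0 .326' 25
python3 - <<'E'
from h import *
st,im=snap('wrist','w21'); print(st['tool_pos'],st['eef_rot'])
E
```

```text
time: 29.0
tool_pos: [0.5197, 0.1313, 0.2791]
eef_rot: [0.994, 0.114, -0.001, 0.0]
contact_force: [-0.2, 0.3, 0.5]
gripper_width: 0.499
[0.5196957  0.13125233 0.27905416] [ 9.93525229e-01  1.13608311e-01 -8.49931920e-04  2.21905599e-04]
```

View pics/w21.png

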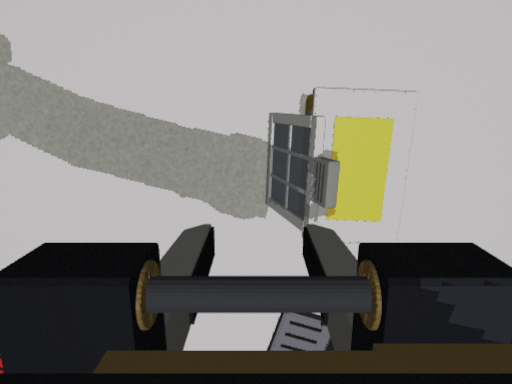

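```bash
python3 - <<'E'
from h import *
cv2.imwrite('pics/w21z.png',cv2.resize(cv2.imread('pics/w21.png')[100:240,255:415],None,fx=4.2,fy=4.2,interpolation=cv2.INTER_CUBIC))
E
```

```text
(no output)
```

View pics/w21z.png

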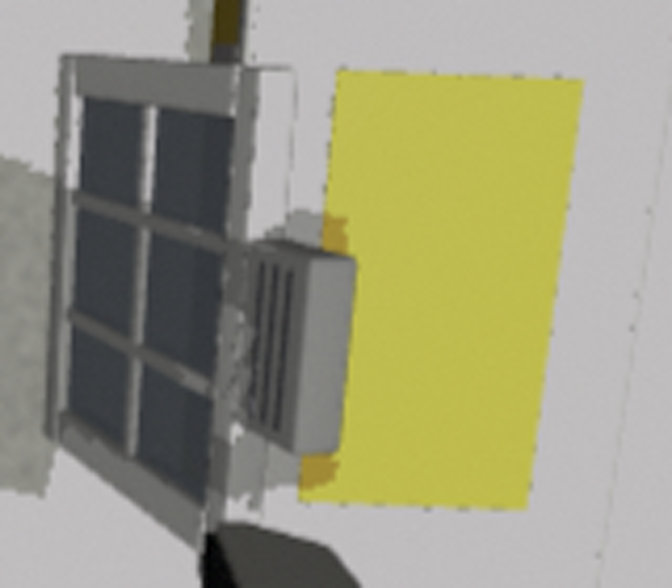

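```bash
python3 - <<'E'
from h import *
st=readout.observe()
q=lambda u,v:(255+u/4.2,100+v/4.2)
T=px2w('wrist',q(327.75,352.5),.148,st)
a=px2w('wrist',q(318,250),.150,st);b=px2w('wrist',q(297,450),.150,st);print('tab front edge',a,b,np.linalg.norm(a-b),np.degrees(np.arctan2(*(a-b)[1::-1])))
c=px2w('wrist',q(356,258),.146,st);d=px2w('wrist',q(340,452),.146,st);print('tab back edge',c,d,np.linalg.norm(c-d),np.degrees(np.arctan2(*(c-d)[1::-1])))
f1=px2w('wrist',q(62,55),.003,st);f2=px2w('wrist',q(48,437),.003,st);print('foot',f1,f2,np.linalg.norm(f1-f2),np.degrees(np.arctan2(*(f1-f2)[1::-1])))
print('T',T,'foot mid',(f1+f2)/2, T-(f1+f2)/2)
# tub lid corners: far top right etc
for u in ((315,90),(414,93),(399,244)): print(px2w('wrist',u,.092,st))
E
```

```text
tab front edge [0.57634664 0.1679766  0.15      ] [0.58399388 0.12502925 0.15      ] 0.043622873364459885 100.09631624329558
tab back edge [0.5856306  0.16775873 0.146     ] [0.59437681 0.12574551 0.146     ] 0.04291394737881442 101.75972854904067
foot [0.51995878 0.19310165 0.003     ] [0.54369215 0.07507261 0.003     ] 0.12039155501783963 101.36945849502963
T [0.58498403 0.14699627 0.148     ] foot mid [0.53182546 0.13408713 0.003     ] [0.05315857 0.01290914 0.145     ]
[0.55571905 0.2259539  0.092     ]
[0.65294253 0.24552023 0.092     ]
[0.69109293 0.08799324 0.092     ]
```

```bash
cat >> h.py <<'E'
def fgoal(top,yaw,tilt,depth,st=None):
    """TCP `depth` below tab-top centre `top`, aligned with filter of yaw/tilt"""
    st=st or readout.observe(); R0=Ro.from_quat(st['eef_rot'])
    h=np.array([np.cos(yaw),np.sin(yaw),0]); Z=np.array([0,0,1.])
    fx=h*np.cos(tilt)-Z*np.sin(tilt); fz=h*np.sin(tilt)+Z*np.cos(tilt)
    Rg=Ro.from_matrix(np.c_[fx,np.cross(-fz,fx),-fz])
    P=np.array(top)-depth*fz
    print('P',np.round(P,4),'shift',np.round(R0.inv().apply(P-st['tool_pos'])/.5,3),'turn',np.round((R0.inv()*Rg).as_rotvec()/1.5,3),'t',st['time'])
E
python3 - <<'E'
from h import *
fgoal((.585,.147,.148),np.radians(11.2),.33,-.06)
fgoal((.585,.147,.148),np.radians(11.2),.33,.03)
E
```

```text
P [0.6041 0.1508 0.2048] shift [0.173 0.001 0.149] turn [ 0.004 -0.219  0.022] t 29.05
P [0.5755 0.1451 0.1196] shift [ 0.115 -0.001  0.319] turn [ 0.004 -0.219  0.022] t 29.05
```

```bash
python3 -m creep '.35 .173 .001 .02 .004 -.219 .022;.35 .173 .001 .08 .004 -.219 .022;.35 .173 .001 .149 .004 -.219 .022;.35 .173 .001 .149 .004 -.219 .022;.35 .173 .001 .149 .004 -.219 .022;.35 .173 .001 .149 .004 -.219 .022;.35 .173 .001 .149 .004 -.219 .022' 25
python3 - <<'E'
from h import *
st,im=snap('wrist','w22'); 
fgoal((.585,.147,.148),np.radians(11.2),.33,-.06)
fgoal((.585,.147,.148),np.radians(11.2),.33,.03)
print(w2px('wrist',(.585,.147,.148),st))
E
```

```text
time: 29.75
tool_pos: [0.6045, 0.1493, 0.2086]
eef_rot: [0.982, 0.095, -0.161, 0.015]
contact_force: [0.2, -1.0, 0.9]
gripper_width: 0.325
P [0.6041 0.1508 0.2048] shift [ 0.002 -0.003  0.007] turn [-0.002 -0.004 -0.001] t 29.8
P [0.5755 0.1451 0.1196] shift [ 0.001 -0.002  0.187] turn [-0.002 -0.004 -0.001] t 29.8
[259.17910513 203.56364375]
```

View pics/w22.png

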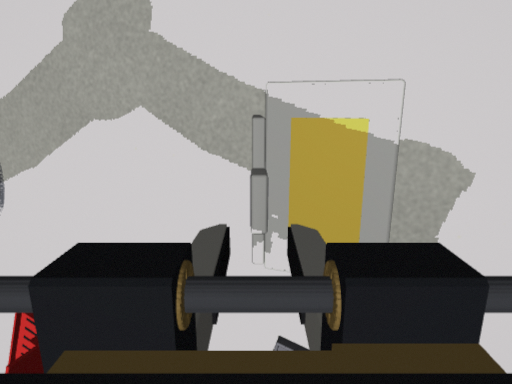

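```bash
python3 -m creep '.35 .001 -.002 .06 0 0 0;.35 .001 -.002 .12 0 0 0;.35 .001 -.002 .16 0 0 0;.35 .001 -.002 .18 0 0 0;.35 .001 -.002 .184 0 0 0;.35 .001 -.002 .184 0 0 0' 40
python3 - <<'E'
from h import *
st,im=snap('wrist','w23'); 
fgoal((.585,.147,.148),np.radians(11.2),.33,.03)
E
```

```text
time: 30.4
tool_pos: [0.5763, 0.1447, 0.1196]
eef_rot: [0.982, 0.095, -0.162, 0.015]
contact_force: [0.4, -1.1, 0.6]
gripper_width: 0.325
P [0.5755 0.1451 0.1196] shift [-0.002 -0.001  0.001] turn [-0.001 -0.002 -0.001] t 30.45
```

View pics/w23.png

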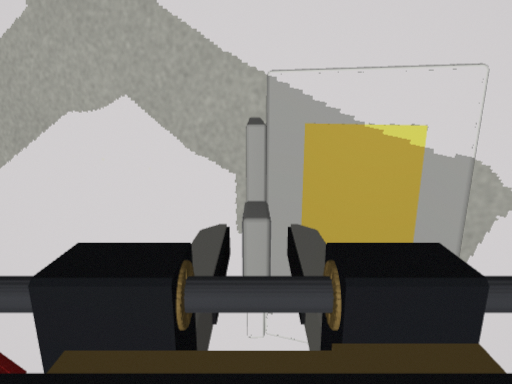

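```bash
python3 -m creep '1 0 0 0 0 0 0;1 0 0 0 0 0 0;1 0 0 0 0 0 0;1 0 0 0 0 0 0;1 0 0 0 0 0 0;1 0 0 0 0 0 0' 40
python3 - <<'E'
from h import *
st,im=snap('wrist','w24'); print(st['contact_force'])
# vertical lift of 0.13 plus 20mm toward robot in tool axes
R=Ro.from_quat(st['eef_rot']).inv()
print(R.apply([0,0,.06])/.5, R.apply([-.03,0,.14])/.5)
E
```

```text
time: 31.05
tool_pos: [0.575, 0.1443, 0.119]
eef_rot: [0.982, 0.095, -0.164, 0.015]
contact_force: [-1.8, 0.0, 6.0]
gripper_width: 0.129
[-1.79914715e+00  5.55054049e-03  6.02335584e+00]
[-3.89034659e-02 -1.02725820e-04 -1.13518764e-01] [-0.14647866 -0.01173965 -0.24577669]
```

View pics/w24.png

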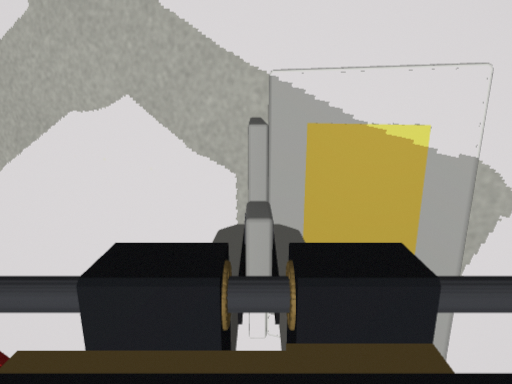

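```bash
python3 -m creep '1 -.02 0 -.06 0 0 0;1 -.04 0 -.113 0 0 0;1 -.146 -.012 -.2 0 0 0;1 -.146 -.012 -.246 0 0 0;1 -.146 -.012 -.246 0 0 0' 40
python3 - <<'E'
from h import *
st=readout.observe();print(st['gripper_width'],st['contact_force'])
snap('scene','scene3')
cv2.imwrite('pics/scene3z.png',cv2.resize(cv2.imread('pics/scene3.png')[140:310,130:350],None,fx=3.5,fy=3.5,interpolation=cv2.INTER_CUBIC))
cv2.imwrite('pics/bayz.png',cv2.resize(cv2.imread('pics/top2.png')[115:170,265:345],None,fx=10,fy=10,interpolation=cv2.INTER_CUBIC)*2)
E
```

```text
time: 31.6
tool_pos: [0.5472, 0.1443, 0.2629]
eef_rot: [0.982, 0.095, -0.159, 0.015]
contact_force: [0.0, -0.3, -1.2]
gripper_width: 0.13
0.12976496702776844 [ 0.04557444 -0.27073696 -1.17311779]
```

View pics/scene3z.png

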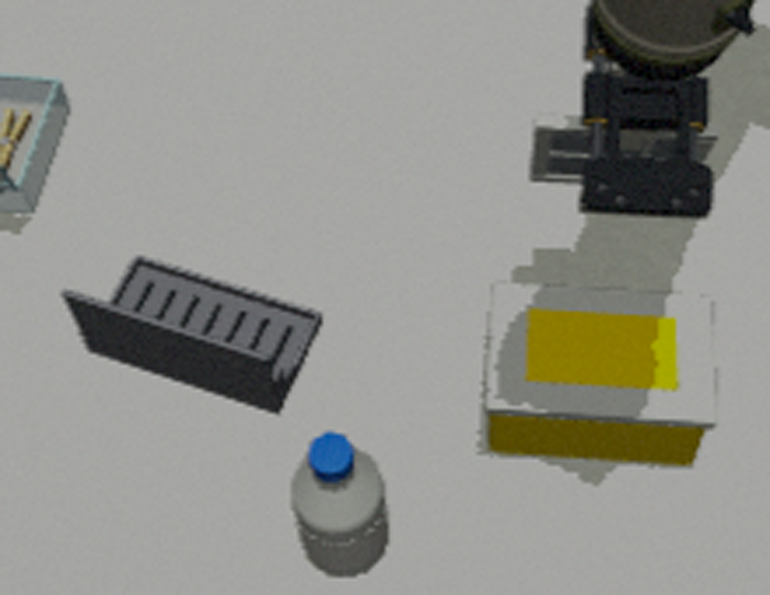

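View pics/bayz.png

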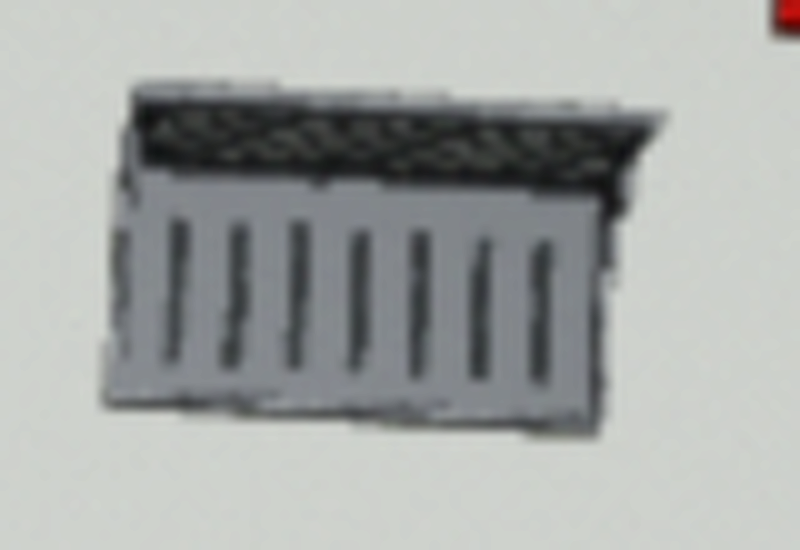

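```bash
python3 - <<'E'
from h import *
q=lambda u,v:(265+u/10,115+v/10)
def line(n,p1,p2,z):
    a=px2w(n,p1,z)[:2];b=px2w(n,p2,z)[:2];d=a-b;print(n,z,a.round(4),b.round(4),'mid',((a+b)/2).round(4),'len',np.linalg.norm(d).round(4),'yaw',np.degrees(np.arctan2(d[1],d[0])).round(1)-90)
line('top',q(133,103),q(660,116),.092)   # wall top
line('top',q(138,172),q(600,192),.004)   # wall base
line('top',q(105,402),q(598,432),.014)   # front lip
r=lambda u,v:(130+u/3.5,140+v/3.5)
line('scene',r(322,317),r(137,258),.014) # front lip, y+ is right
line('scene',r(275,362),r(64,292),.092)  # wall top
line('scene',r(278,412),r(92,350),.0)  # wall back base
E
```

```text
top 0.092 [ 0.6861 -0.0786] [ 0.6782 -0.2474] mid [ 0.6821 -0.163 ] len 0.169 yaw -2.700000000000003
top 0.004 [ 0.6851 -0.086 ] [ 0.6746 -0.2454] mid [ 0.6799 -0.1657] len 0.1598 yaw -3.799999999999997
top 0.014 [ 0.6033 -0.0719] [ 0.5893 -0.2397] mid [ 0.5963 -0.1558] len 0.1684 yaw -4.799999999999997
scene 0.014 [ 0.6102 -0.0675] [ 0.5965 -0.2356] mid [ 0.6034 -0.1516] len 0.1686 yaw -4.700000000000003
scene 0.092 [ 0.695  -0.0693] [ 0.6803 -0.2436] mid [ 0.6876 -0.1564] len 0.1748 yaw -4.799999999999997
scene 0.0 [ 0.6936 -0.0779] [ 0.6808 -0.2427] mid [ 0.6872 -0.1603] len 0.1653 yaw -4.5
```

```bash
python3 - <<'E'
from h import *
yaw=np.radians(-4.6);t=.28
ex=np.array([np.cos(yaw),np.sin(yaw),0]);fz=ex*np.sin(t)+np.array([0,0,np.cos(t)])
C=np.array([.6435,-.158,0])
O=C+ex*(-.03)+np.array([0,0,.115]); fgoal(O+.155*fz,yaw,t,.03)
E
```

```text
P [ 0.648  -0.1584  0.2351] shift [0.094 0.634 0.021] turn [0.053 0.029 0.174] t 31.65
```

```bash
python3 -m creep '1 .02 .3 0 .025 .015 .08;1 .02 .3 0 .025 .015 .08;1 .02 .3 0 .025 .015 .08;1 .02 .3 0 .025 .015 .08;1 .094 .634 .021 .053 .029 .174;1 .094 .634 .021 .053 .029 .174;1 .094 .634 .021 .053 .029 .174;1 .094 .634 .021 .053 .029 .174;1 .094 .634 .021 .053 .029 .174' 40
python3 - <<'E'
from h import *
st,im=snap('wrist','w25'); print(st['tool_pos'],st['eef_rot'])
st2,_=snap('scene','scene4')
E
```

```text
time: 32.55
tool_pos: [0.6464, -0.1623, 0.231]
eef_rot: [0.989, -0.042, -0.143, -0.004]
contact_force: [0.1, 0.7, -0.8]
gripper_width: 0.128
[ 0.64638368 -0.16232776  0.23099836] [ 0.98885127 -0.04203172 -0.14280154 -0.00377108]
```

View pics/w25.png

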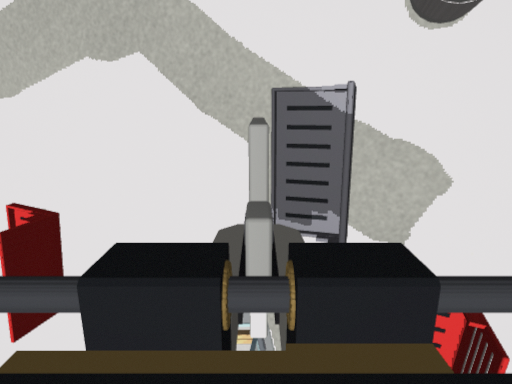

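View pics/scene4.png

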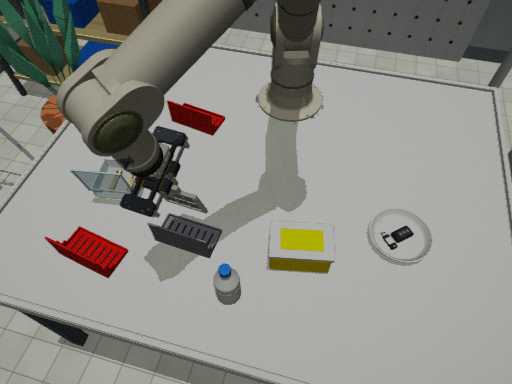

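```bash
python3 - <<'E'
from h import *
cv2.imwrite('pics/w25z.png',cv2.resize(cv2.imread('pics/w25.png')[70:260,240:380],None,fx=4,fy=3.1,interpolation=cv2.INTER_CUBIC))
E
```

```text
(no output)
```

View pics/w25z.png

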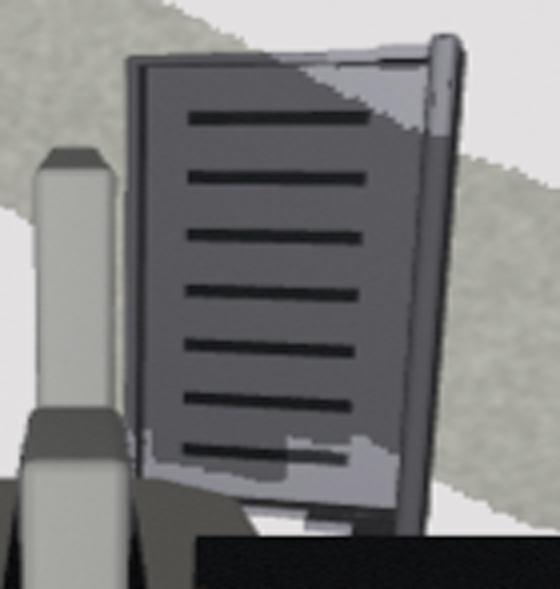

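```bash
python3 - <<'E'
from h import *
st=readout.observe()
q=lambda u,v:(240+u/4,70+v/3.1)
P=lambda u,v,z:px2w('wrist',q(u,v),z,st)
yaw=np.radians(-4.6);ex=np.array([np.cos(yaw),np.sin(yaw)]);ey=np.array([-ex[1],ex[0]])
for n,(u,v,z,bx,by) in dict(lipouter=(128,57,.014,-.045,.085),in1=(146,66,.004,-.041,.081),in2=(140,478,.004,-.041,-.081),wb=(398,508,.004,.039,-.081),wt=(430,38,.092,.039,.085),wto=(462,45,.092,.045,.085)).items():
    p=P(u,v,z)[:2]; print(n,p.round(4),'center',(p-bx*ex-by*ey).round(4))
a,b=P(146,66,.004),P(140,478,.004);d=a-b;print('yaw',np.degrees(np.arctan2(d[1],d[0]))-90,np.linalg.norm(d))
a,b=P(430,60,.092),P(402,500,.092);d=a-b;print('yaw',np.degrees(np.arctan2(d[1],d[0]))-90)
m=Ro.from_quat(st['eef_rot']).as_matrix();print(m,st['tool_pos'])
E
```

```text
lipouter [ 0.6057 -0.0676] center [ 0.6438 -0.1559]
in1 [ 0.6082 -0.0705] center [ 0.6426 -0.1545]
in2 [ 0.5955 -0.228 ] center [ 0.6428 -0.1505]
wb [ 0.6732 -0.2386] center [ 0.6408 -0.1547]
wt [ 0.6886 -0.0745] center [ 0.6429 -0.1561]
wto [ 0.6948 -0.0769] center [ 0.6432 -0.158 ]
yaw -4.619051834006797 0.15800140442946328
yaw -3.9387951310335865
[[ 0.95610862 -0.08027509 -0.28180173]
 [-0.07752296 -0.99677104  0.02092078]
 [-0.28257122  0.00184356 -0.95924455]] [ 0.64653825 -0.15810163  0.23160097]
```

```bash
python3 - <<'E'
from h import *
yaw=np.radians(-4.6);t=.28
ex=np.array([np.cos(yaw),np.sin(yaw),0]);fz=ex*np.sin(t)+np.array([0,0,np.cos(t)])
C=np.array([.643,-.156,0])
for h in (.105,.06,.02,.007):
    O=C+ex*(.006)+np.array([0,0,h]); fgoal(O+.155*fz,yaw,t,.03)
E
```

```text
P [ 0.6834 -0.1593  0.2251] shift [ 0.074 -0.004 -0.008] turn [ 0.001  0.004 -0.   ] t 32.65
P [ 0.6834 -0.1593  0.1801] shift [ 0.1   -0.004  0.078] turn [ 0.001  0.004 -0.   ] t 32.65
P [ 0.6834 -0.1593  0.1401] shift [ 0.122 -0.004  0.155] turn [ 0.001  0.004 -0.   ] t 32.65
P [ 0.6834 -0.1593  0.1271] shift [ 0.13  -0.004  0.18 ] turn [ 0.001  0.004 -0.   ] t 32.65
```

```bash
python3 -m creep '1 .074 -.004 -.008 0 .004 0;1 .074 -.004 -.008 0 .004 0;1 .1 -.004 .078 0 .004 0;1 .1 -.004 .078 0 .004 0;1 .122 -.004 .145 0 .004 0;1 .122 -.004 .155 0 .004 0;1 .122 -.004 .155 0 .004 0' 40
python3 - <<'E'
from h import *
st,im=snap('wrist','w26');snap('scene','scene5')
cv2.imwrite('pics/scene5z.png',cv2.resize(cv2.imread('pics/scene5.png')[140:280,110:260],None,fx=4,fy=4,interpolation=cv2.INTER_CUBIC))
E
```

```text
time: 33.35
tool_pos: [0.683, -0.1586, 0.1419]
eef_rot: [0.989, -0.039, -0.14, -0.005]
contact_force: [0.2, 0.2, -0.1]
gripper_width: 0.131
```

View pics/w26.png

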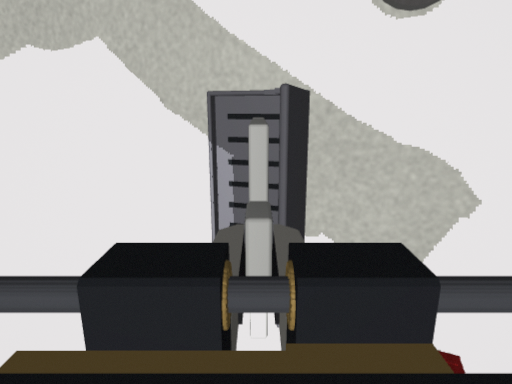

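View pics/scene5z.png

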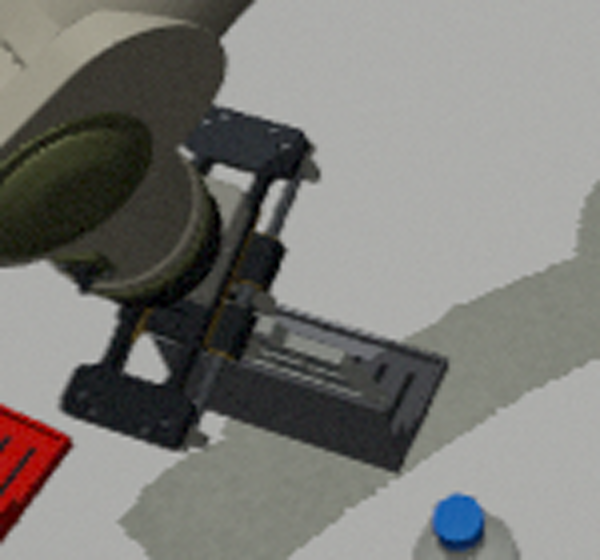

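```bash
python3 -m creep '1 .005 0 .015 0 0 0;1 .008 0 .025 0 0 0;1 .009 0 .029 0 0 0;1 .009 0 .031 0 0 0;1 .009 0 .031 0 0 0' 40; python3 - <<'E'
from h import *
st,im=snap('wrist','w27');print(st['tool_pos'],st['contact_force'],st['gripper_width'])
E
```

```text
time: 33.95
tool_pos: [0.6838, -0.1598, 0.1257]
eef_rot: [0.99, -0.04, -0.139, -0.004]
contact_force: [0.3, 0.8, 0.6]
gripper_width: 0.126
[ 0.68379004 -0.15976223  0.12566814] [0.26938664 0.75306117 0.55065063] 0.1260494700038045
```

View pics/w27.png

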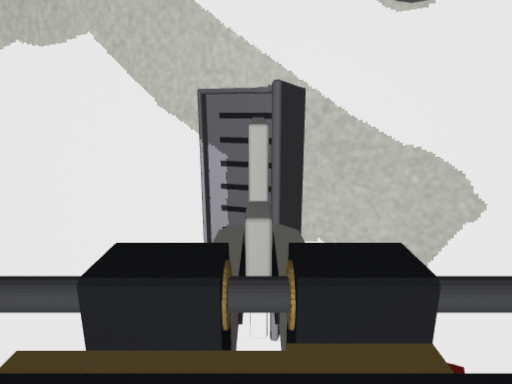

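```bash
python3 -m creep '1 .001 0 .004 0 0 0;1 .001 0 .004 0 0 0' 40; python3 -m creep '1 .001 0 .003 0 0 0;1 .001 0 .003 0 0 0' 40
```

```text
time: 34.2
tool_pos: [0.6841, -0.16, 0.1254]
eef_rot: [0.99, -0.04, -0.138, -0.004]
contact_force: [0.5, 2.0, 12.3]
gripper_width: 0.129
time: 34.4
tool_pos: [0.6846, -0.1602, 0.1252]
eef_rot: [0.99, -0.039, -0.138, -0.004]
contact_force: [1.2, 2.6, 20.7]
gripper_width: 0.127
```

```bash
python3 -m creep '1 0 0 -.004 0 0 0;1 .004 0 -.003 0 0 0;1 .006 0 -.002 0 0 0' 40; python3 -m creep '.5 0 0 0 0 0 0;.5 0 0 0 0 0 0;.5 0 0 0 0 0 0;.5 0 0 0 0 0 0;.4 0 0 0 0 0 0' 40; python3 - <<'E'
from h import *
st,im=snap('wrist','w28')
E
```

```text
time: 34.7
tool_pos: [0.6867, -0.1604, 0.1246]
eef_rot: [0.99, -0.04, -0.139, -0.004]
contact_force: [-2.9, 2.8, 20.2]
gripper_width: 0.128
time: 35.2
tool_pos: [0.6868, -0.1601, 0.1217]
eef_rot: [0.99, -0.04, -0.139, -0.004]
contact_force: [-0.1, 0.7, 0.3]
gripper_width: 0.285
```

View pics/w28.png

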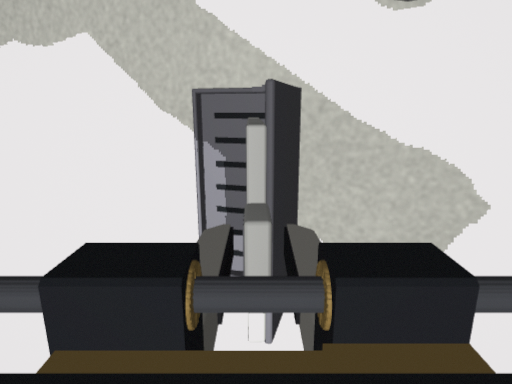

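```bash
python3 -m creep '.4 0 0 -.03 0 0 0;.4 0 0 -.07 0 0 0;.4 0 0 -.14 0 0 0;.4 0 0 -.22 0 0 0;.4 -.03 0 -.3 0 0 0;.4 -.03 0 -.3 0 0 0;.4 -.03 0 -.3 0 0 0' 40; python3 - <<'E'
from h import *
st,im=snap('wrist','w29')
goal((.44,.0,.30),np.radians(10))
E
```

```text
time: 35.95
tool_pos: [0.7141, -0.1623, 0.2725]
eef_rot: [0.99, -0.04, -0.137, -0.004]
contact_force: [0.1, 0.2, 0.2]
gripper_width: 0.301
shift [-0.566 -0.279  0.1  ] turn [-0.022  0.184 -0.169] | t 36.0 dist 0.319 deg 21.6 q7 0.480935751540918
```

View pics/w29.png

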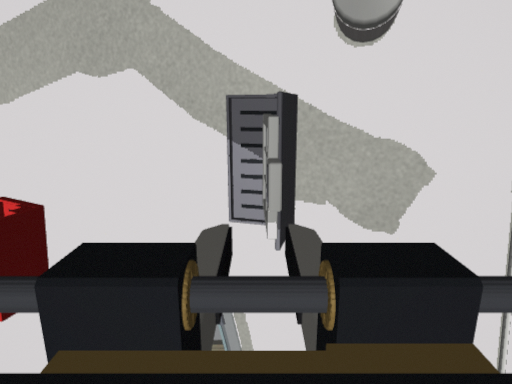

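```bash
python3 - <<'E'
from h import *
goal((.56,-.13,.32),np.radians(-4.6))
E
python3 -m creep '.4 -.1 0 -.1 0 .05 0;.4 -.25 -.05 -.05 0 .18 0;.4 -.32 -.06 -.01 0 .18 0;.4 -.32 -.06 -.01 0 .18 0;.4 -.32 -.06 -.01 0 .18 0;.4 -.32 -.06 -.01 0 .18 0;.4 -.32 -.06 -.01 0 .18 0' 25
python3 - <<'E'
from h import *
st,im=snap('wrist','w30'); print(st['tool_pos'],st['eef_rot']);snap('top','top4');snap('scene','scene6')
cv2.imwrite('pics/w30z.png',cv2.resize(cv2.imread('pics/w30.png')[90:250,220:380],None,fx=3.7,fy=3.7,interpolation=cv2.INTER_CUBIC))
cv2.imwrite('pics/scene6z.png',cv2.resize(cv2.imread('pics/scene6.png')[140:310,60:440],None,fx=2.1,fy=2.1,interpolation=cv2.INTER_CUBIC))
E
```

```text
shift [-0.326 -0.039 -0.009] turn [0.001 0.185 0.   ] | t 36.0 dist 0.164 deg 15.9 q7 0.480935751540918
time: 36.7
tool_pos: [0.5651, -0.1194, 0.3187]
eef_rot: [0.999, -0.039, -0.004, 0.001]
contact_force: [0.0, 0.2, -0.3]
gripper_width: 0.302
[ 0.56513103 -0.11937017  0.31868684] [ 0.99921508 -0.0393438  -0.00438089  0.00145025]
```

View pics/w30.png

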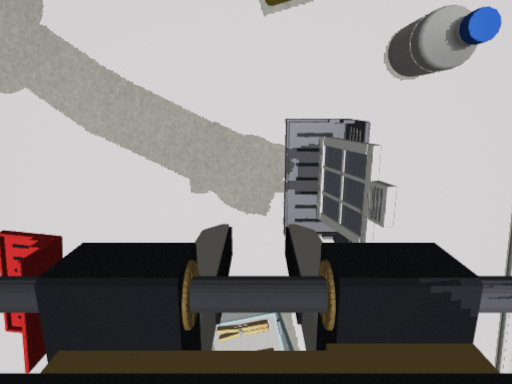

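View pics/scene6z.png

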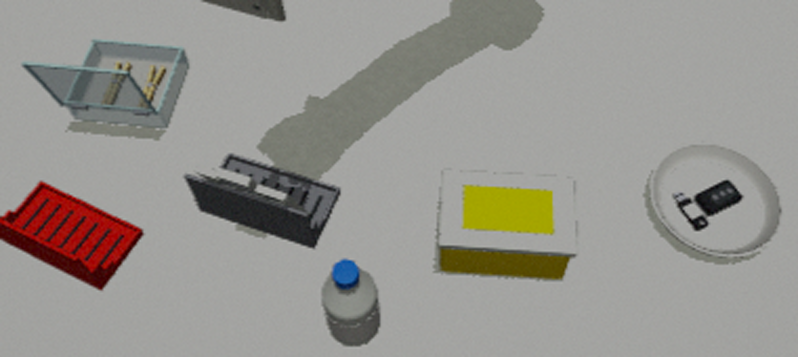

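View pics/w30z.png

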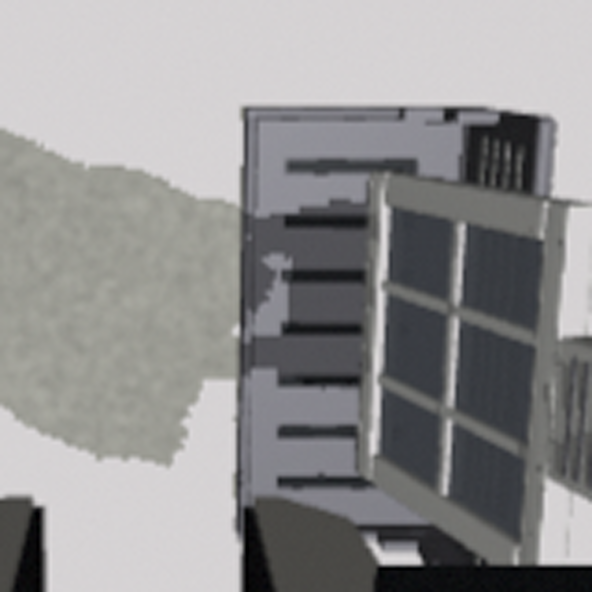

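```bash
python3 - <<'E'
from h import *
im=cv2.imread('pics/top4.png')
cv2.imwrite('pics/top4z.png',np.hstack([cv2.resize(im[105:175,265:345],None,fx=4.8,fy=4.8,interpolation=cv2.INTER_CUBIC),cv2.resize(im[155:225,90:170],None,fx=4.8,fy=4.8,interpolation=cv2.INTER_CUBIC)])*2)
E
```

```text
(no output)
```

View pics/top4z.png

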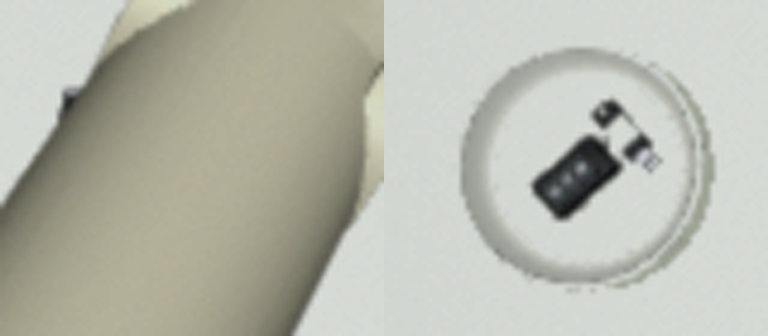

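```bash
python3 - <<'E'
from h import *
st=readout.observe()
q=lambda u,v:(220+u/3.7,90+v/3.7)
yaw=np.radians(-4.6);ex=np.array([np.cos(yaw),np.sin(yaw)]);ey=np.array([-ex[1],ex[0]]);C=np.array([.643,-.156])
def B(u,v,z): p=px2w('wrist',q(u,v),z,st)[:2]-C; return np.round([p@ex,p@ey],4)
a=B(374,175,.007);b=B(360,475,.007);print('foot',a,b,np.linalg.norm(a-b),(a+b)/2,'yaw',np.degrees(np.arctan2(-(a-b)[0],(a-b)[1])))
a=B(556,200,.122);print('top frame y+ corner',a)
print('lip check',B(245,107,.014),B(552,118,.092))
E
```

```text
foot [0.0043 0.055 ] [ 0.0041 -0.0641] 0.11910016792599414 [ 0.0042  -0.00455] yaw -0.09621448472998839
top frame y+ corner [0.0367 0.0581]
lip check [-0.0453  0.0803] [0.043  0.0798]
```

```bash
python3 - <<'E'
from rig import workorder, readout
print(readout.observe()['time']); print(workorder.sign_off())
E
```

```text
36.85
the job is handed in; nothing more can be done
None
```

I handed the job in at 36.9 s, with all five things moved and the gripper empty and clear. The sign-off gives no verdict, so what follows is from my own checks.

- **Pegs:** both lie flat, side by side in the clear box, seen in the wrist view after the second release and again in the last scene picture. My first grasp of peg_a missed because I lifted before the fingers had closed. It shifted the peg about 5 mm, and the retry held.
- **Fob and stick:** both were set down in the dish from about 1–2 mm. The fob is about 11 mm from the centre and the stick about 36–41 mm, against a limit of 50 mm. My estimates of the dish centre disagreed by up to about 11 mm. By the earlier estimate the stick is about 30 mm out, so every figure is inside the limit.
- **Lint filter:** its foot is in the grey bay's tray, centred in y to within about 5 mm, and it leans back on the rear wall with the tab up. I measured a tilt of about 0.28 rad, and it is square to the bay within about 0.1°. I did not measure the contact force on the bay after release. It held still when released and through my later pictures.
- **Tub and bottle:** both look unmoved in the last scene picture; I did not measure their positions.

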